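# Hang, lock and fill the hook-on parts tray

## Task

Hang the hook-on parts tray by its claws in the top pair of slots of the slotted upright and press it down until it is fully home, then lock it there by driving the upright's brass pin all the way down with the mallet. After that, stand every engine part that is on the desk (gear, chimney cap, funnel, safety valve, piston, whichever are there) upright on the tray's floor, and leave the mallet standing on one face on its rubber pad. Leave the other things on the desk where they are.

Things in the scene. Friction and masses are not known exactly. Their poses are not given: they have to be found in the camera images.
- upright: Slotted upright, fixed: aluminium channel post 90 mm wide (y), 36 deep, 194 tall, on a 130 mm square foot. Origin at desk level under the middle of its slotted front face; x points into the post, y along the face. Front plate 4 mm thick, two columns of slots at y = +25 and -25 mm, each 12 wide and 34 tall, three rows with sills at z = 40, 90 and 140 mm.
- tray_home (a point): On the upright at (-89, 0, 90) mm, axes as the upright's: where the tray's origin lies when its claws are fully home in the top slots.
- slot_left (a point): Middle of the sill of the top slot at y = +25 mm of the upright, on its front face. Only behind the top pair of slots is there a leaf spring: the last 9 mm down to home push the hooks past it, 5 to 20 N, so the tray does not drop home by itself, and the spring then grips it.
- slot_right (a point): The same for the top slot at y = -25 mm.
- tray: Grey steel hook-on tray, 178 mm deep (x), 150 wide (y), 0.45 kg, flat on the desk at the start. Origin at the centre of its underside; +x is its rear, with the claws. Floor 3 mm thick, rim 15 high; a central rib 8 mm thick, from x = -84 to +85, up to z = 42, is the grip and parts two bays 68 wide. A 90 mm wide back plate, rear face at x = +89, rises to z = 66.
- claws (a point): On the tray at (89, 0, 50) mm, rear face, midway between the two claws at y = +25 and -25 mm, level with the underside of their tongues (8 wide, z = 50 to 60). Hooks turn down to z = 38, 12 mm behind the plate, 4.5 to 6.3 mm gap. To hang: level, 12.5 to 20 mm above home height, straight in (+x) until the plate meets the upright, then press down.
- lock_pin (a joint): Travel of the upright's lock pin, m: 0 up, 0.022 fully down (0 to 0.003 at the start). A tight sliding pin that stays where it is left (about 7 N to move, more when fast). Down, its cross bar inside the post lies just over the claws so the tray cannot lift out; it only goes fully down with the tray home.
- pin_top (a point): Centre of the top of the lock pin's round brass head, 18 mm diameter, 10 mm thick, standing over the top of the upright 14 mm behind the front face; 228 mm above the desk when fully up, 206 mm when fully down.
- mallet: Soft-faced mallet, 0.35 kg, standing on one striking face on its pad. Origin at the centre of that lower face; z along the head's axis, handle along -x. Head 44 mm diameter and 72 mm tall, a white face at each end; the beech handle, 16 mm wide (y) and 22 mm high (z), runs level from the head to x = -167 mm at z = 36 mm.
- mallet_grip (a point): Point on the mallet's handle axis, (-58, 0, 36) mm in the mallet's frame; grip here across the handle.
- mallet_head (a point): Centre of the mallet's head, 36 mm from either striking face.
- mallet_pad: Black rubber pad, 80 x 80 x 4 mm, fixed on the desk; origin at the centre of its underside. The mallet's place.
- gear: Engine part: pewter-grey alloy gear lying flat, toothed disc 47 mm over its teeth and 12 mm thick, with a hub of 16 mm diameter standing up to z = 36 mm (pick it up by the hub). Origin at the centre of its underside. 0.12 kg. May be absent.
- chimney_cap: Engine part: blackened steel chimney cap, collar 38 mm diameter, conical hat 42 mm diameter up to z = 38 mm, finial 12 mm diameter from there to z = 54 mm (pick it up by the finial). Origin at the centre of its underside. 0.12 kg. May be absent.
- funnel: Engine part: copper funnel standing mouth down, mouth 42 mm diameter, cone up to z = 26 mm, spout 12 to 10 mm diameter up to z = 54 mm (pick it up by the spout). Origin at the centre of its underside. 0.08 kg. May be absent.
- safety_valve: Engine part: brass safety valve, round flange 40 mm diameter and 8 mm thick, body 20 mm diameter to z = 30 mm, stem 12 mm diameter to z = 48 mm (pick it up by the stem). Origin at the centre of its underside. 0.12 kg. May be absent.
- piston: Engine part: steel piston, 34 mm diameter and 20 mm tall, with its rod of 10 mm diameter standing up to z = 60 mm (pick it up by the rod). Origin at the centre of its underside. 0.14 kg. May be absent.
- spanner: Bystander: steel spanner, 130 mm, lying flat.
- screwdriver: Bystander: screwdriver, 160 mm, lying.
- oil_can: Bystander: steel oil can, 52 mm diameter, about 103 mm tall with its bent brass spout.
- screw_jar: Bystander: glass jar with steel lid, 48 mm diameter, 55 mm tall.
- steel_block: Bystander: steel block 50 x 35 x 30 mm.
- pipe_collar: Bystander: copper collar, 40 mm diameter, 16 mm tall.
There are look-alikes about, which are no part of the job. Of the things that look like the mallet, the larger one is meant.

How it is judged:
On the way, in this order (a step that is already met when the one before it is completed fails the run):
1. the tray hangs in the top slots, fully home (x of tray in the frame of tray_home between -0.006 and 0.006 m and y of tray in the frame of tray_home between -0.006 and 0.006 m and z of tray in the frame of tray_home between -0.006 and 0.005 m and angle between tray's own z axis and vertical below 0.1 rad and angle between the x axis of tray and the x axis of upright, either way round below 0.1 rad), for 0.2 s.
2. the lock pin is driven all the way down by the mallet's head, with the tray home (all of step 1 and value of joint lock_pin above 0.0195 m and distance between mallet_head and pin_top below 0.055 m), for 0.04 s.
3. every engine part present stands in the tray (x of gear in the frame of tray between -0.087 and 0.087 m and y of gear in the frame of tray between -0.072 and 0.072 m and z of gear in the frame of tray between -0.002 and 0.009 m and angle between each of gear, chimney_cap, funnel, safety_valve, piston's own z axis and vertical below 0.2 rad and x of chimney_cap in the frame of tray between -0.087 and 0.087 m and y of chimney_cap in the frame of tray between -0.072 and 0.072 m and z of chimney_cap in the frame of tray between -0.002 and 0.009 m and x of funnel in the frame of tray between -0.087 and 0.087 m and y of funnel in the frame of tray between -0.072 and 0.072 m and z of funnel in the frame of tray between -0.002 and 0.009 m and x of safety_valve in the frame of tray between -0.087 and 0.087 m and y of safety_valve in the frame of tray between -0.072 and 0.072 m and z of safety_valve in the frame of tray between -0.002 and 0.009 m and x of piston in the frame of tray between -0.087 and 0.087 m and y of piston in the frame of tray between -0.072 and 0.072 m and z of piston in the frame of tray between -0.002 and 0.009 m), for 0.2 s.
At the end, for the whole second after the job is handed in: Tray home in the top slots (within 6 mm, at most 5 mm high, under 0.1 rad askew), lock pin at least 19.5 mm down, every part present standing on the tray floor (tilt under 0.2 rad), mallet standing on a face within 35 mm of its pad's middle, tray and mallet at rest (all of step 1 and all of step 3 and value of joint lock_pin above 0.0195 m and horizontal distance between mallet_head and mallet_pad below 0.035 m and angle between the z axis of mallet and the z axis of mallet_pad, either way round below 0.1 rad and z of mallet_head in the frame of mallet_pad below 0.046 m and linear speed of each of tray, mallet below 0.03 m/s); the robot touches nothing.
It fails at once if the lock pin is pushed by the gripper itself instead of the mallet (contact force between the fingers and lock_pin above 2 N).
It fails at once if an engine part is put in the tray before the pin is down (value of joint lock_pin below 0.019 m and ((distance between gear and tray below 0.085 m and z of gear in the frame of tray between 0.002 and 0.02 m) or (distance between chimney_cap and tray below 0.085 m and z of chimney_cap in the frame of tray between 0.002 and 0.02 m) or (distance between funnel and tray below 0.085 m and z of funnel in the frame of tray between 0.002 and 0.02 m) or (distance between safety_valve and tray below 0.085 m and z of safety_valve in the frame of tray between 0.002 and 0.02 m) or (distance between piston and tray below 0.085 m and z of piston in the frame of tray between 0.002 and 0.02 m))).
It fails at once if another thing on the desk is moved more than 30 mm (distance of any of spanner, screwdriver, oil_can, screw_jar, steel_block, pipe_collar from where it was at the start of the episode above 0.03 m).
Of gear, chimney_cap, funnel, safety_valve, piston only 3 to 5 are there at a start; the rules pass over those that are not, and their reading is None.
At some moment in a run one of gear, chimney_cap, funnel, safety_valve, piston may be knocked a few centimetres aside while the robot is not near it.
It also fails if it takes over 210 s, if anything falls off the work surface, if the arm or the gripper's body presses on something with over 40 N, if the wrist force passes 120 N, or if a joint passes its speed limit or range.

## Robot

A 6-joint arm with a two-finger parallel gripper is mounted at the origin on the work surface. World frame = base frame: x ahead of the robot, y to its left, z up, the work surface at z = 0. Lengths are in m, angles in rad, forces in N, time in s.
With the tool pointing down it reaches from about 0.275 to 0.75 m from the base axis. Payload 10.2 kg.
Tool frame: the origin (TCP) lies on the centre line of the jaws, within the pads' length; the fingertips stand manip.nose_length ahead of it and the grasp point (between the pads) lies 8 mm behind it (manip.nose_length is the distance from the TCP to the fingertips, in m); z points along the fingers, y is the line along which they close (so a half turn about z gives the same grasp; the last joint's range is limited). The gripper opens to 85 mm and grips with 20 to 120 N. Pads are 22 mm wide; open, the fingers measure 114 mm over their backs; the gripper's body (76 mm by 85 mm) begins 54 mm behind the grasp point. The pads swing forward as they close: fully open they stand 13 mm farther back than shut.
Start: joints at [1.013, 0.313, 1.498, -0, 1.331, -0.223], TCP at [0.173, 0.496, 0.242] pointing down, gripper open.
Joint ranges: [-2.94, 2.94], [-0.97, 2.17], [0.19, 2.56], [-1.23, 4.37], [0.02, 3.11], [-2.88, 2.88]. Speed limits (rad/s): [2.39, 2.39, 3.01, 3.14, 3.14, 3.14].

## Interface

Orientations are given as a unit quaternion [w, x, y, z].
In Python, from bench import manip gives the robot as it stands.
- The arm moves only by the shell command python3 -m crank 'ROWS' [OPENING] [FORCE]. ROWS is JSON, a list of rows, each an object of numbers: "tx", "ty", "tz": the shift along the tool's x, y, z in cm; "turn": the turn about the tool's z in rad. A call has 1 to 12 rows; each row is the pose to reach, as a shift and turn from the pose commanded when the call began, along the tool's axes at that moment; what a row does not reach only later rows make up. A row lasts 1/10 s, in which the tool goes at most 50 mm and 8.59 degrees, less where a joint would pass 70% of its speed; a pose out of reach is approached as far as the arm can. A call with a gripper value outside its range is refused whole. OPENING is the finger opening in cm, from 0 to 8.54, set as the call begins (- or left out, the last holds). The fingers move at their own pace and stop on an object; FORCE is the grip in N (left out, the last holds). Time passes only in rows, so rows that repeat a pose let the fingers close. It gives the time, the measured TCP pose, the force, the opening and the grip force at its end, in the units of the state.
- manip.read_state(): the state, without advancing time (a new reading comes with each control period).
- manip.grab_frame(name): name is "scene" or "top" or "wrist"; returns a dict with "img" (400x640x3 uint8, red, green, blue), "range_z" (400x640 float32, m along the optical axis (not along the pixel's ray), 0 where there is no reading), "K" (3x3 intrinsics, pixels), "dist" ([k1, k2, p1, p2, k3] as OpenCV has them; the pictures are not rectified), "T" (4x4, takes a point from camera to world coordinates). Camera axes: x right, y up, looking along -z (the intrinsics and any distortion apply to the point x, -y, -z); pixel columns grow to the right and rows downward; lengths in m; the calibration is good to about 2 mm. A picture is of the moment at which its call begins.
- manip.hand_in(): hands the job in; it is judged then, once.
Trained networks look in a picture, given as the dict that the camera call returned (one of the last four; its "shot" number tells which), for a name from the list of things; names that differ only in an ending like _2 or _b are one class to them, and where a whole thing is asked for, a point or a joint stands for the part that bears it (a point fixed in the world has none). Each returns a list of dicts, best first, with "confidence" (0 to 1); they miss things now and then, are a little off and sometimes report something else, mostly with a low value. They report only what shows in the picture. A call takes as long as a camera call. They do not tell look-alikes from the thing itself.
- manip.find_in(label, picture): "box" ([left, top, width, height] in pixels, round what is visible of it).
The state is a dict: "time_s": time; "qpos": joint angles; "joint_velocities": joint speeds; "tau": joint torques, N m; "tcp_pos": TCP position; "orientation": TCP orientation; "wrist_force": force on the tool from outside, world axes, zero at the start; "ft_torque": the same for the moment, N m; "opening": finger opening in m; "grip_force": force on a finger pad.
Only numpy, scipy, OpenCV 4.12 (cv2) and the standard library are available. Lean on these libraries where they do the work, as an engineer would, in place of code of your own. Each camera call takes 0.05 s, during which the arm holds its last target. There are 200 camera calls.

## Working session

There is one attempt and no reset: what is moved stays moved. The work goes in short steps, Python scripts to look and compute and a shell command to move; the robot and the scene stay as the last step left them, time stands still between calls to the robot, and variables do not carry over. Pictures are saved under pics/ and viewed, at most 14 in all, crops included, and the job is handed in when it is done.

```bash
ls; mkdir -p pics; cat > h.py <<'E'
import numpy as np, cv2, json
from bench import manip
def pts(f):
    """world xyz for every pixel"""
    K,d,T=np.array(f["K"]),np.array(f["dist"]),np.array(f["T"])
    h,w=f["range_z"].shape
    u,v=np.meshgrid(np.arange(w),np.arange(h))
    n=cv2.undistortPoints(np.stack([u,v],-1).reshape(-1,1,2).astype(np.float64),K,d).reshape(h,w,2)
    z=f["range_z"]
    c=np.stack([n[...,0]*z,-n[...,1]*z,-z],-1)
    P=c@T[:3,:3].T+T[:3,3]
    P[z<=0]=np.nan
    return P
def save(f,name,dets=()):
    im=cv2.cvtColor(f["img"],cv2.COLOR_RGB2BGR).copy()
    for n,b in dets:
        x,y,w,h=map(int,b); cv2.rectangle(im,(x,y),(x+w,y+h),(0,255,0),1); cv2.putText(im,n,(x,y-2),0,.35,(0,0,255),1)
    cv2.imwrite("pics/"+name,im)
E
python3 - <<'E'
from h import *
print(manip.nose_length, manip.read_state())
names="upright tray mallet mallet_pad gear chimney_cap funnel safety_valve piston spanner screwdriver oil_can screw_jar steel_block pipe_collar lock_pin".split()
for cam in ["scene","top"]:
    f=manip.grab_frame(cam);P=pts(f);D=[]
    np.savez("/tmp/%s.npz"%cam,img=f["img"],P=P,K=f["K"],dist=f["dist"],T=f["T"])
    print(cam,np.round(f["T"],3).tolist())
    for n in names:
        for r in manip.find_in(n,f)[:3]:
            if r["confidence"]<.3: continue
            b=r["box"];D.append((n,b));x,y,w,h=[int(t) for t in b]
            q=P[max(y,0):y+h,max(x,0):x+w].reshape(-1,3);q=q[np.isfinite(q[:,0])];q=q[q[:,2]>.005] if (q[:,2]>.005).sum()>10 else q
            print(n,round(r["confidence"],2),[int(t) for t in b],np.round(np.median(q,0),3),"zmax",q[:,2].max().round(3))
    save(f,cam+"0.png",D)
E
```

```text
pics
0.011 {'time_s': 0.0, 'qpos': array([ 1.01260050e+00,  3.13464082e-01,  1.49844011e+00, -2.49444558e-06,
        1.33100330e+00, -2.23401265e-01]), 'joint_velocities': array([-0.0002083 , -0.00167233,  0.00049426,  0.00208018,  0.00099087,
        0.00088028]), 'tau': array([-1.33140213e-03, -4.12276447e+01, -2.59745622e+01, -2.90765629e-04,
        4.14043883e-03, -3.80024119e-06]), 'tcp_pos': array([0.17238181, 0.49563372, 0.24172672]), 'orientation': array([-2.49309284e-04,  1.66616252e-01,  9.86021598e-01, -6.08316208e-04]), 'wrist_force': array([ 0.43385543, -0.1068745 ,  0.38623648]), 'ft_torque': array([-0.04018121, -0.07776884, -0.02812462]), 'grip_force': 0.0, 'opening': 0.08534508063093837}
scene [[0.763, -0.518, 0.387, 0.963], [0.647, 0.626, -0.437, -0.512], [-0.016, 0.583, 0.812, 1.08], [0.0, 0.0, 0.0, 1.0]]
upright 0.93 [342, 188, 54, 80] [0.69  0.027 0.064] zmax 0.23
tray 0.95 [321, 126, 65, 45] [0.44  0.299 0.014] zmax 0.072
tray 0.54 [239, 245, 37, 34] [ 0.49  -0.233  0.04 ] zmax 0.083
mallet 0.96 [214, 224, 42, 45] [ 0.437 -0.234  0.051] zmax 0.082
mallet 0.51 [
[... 1781 characters left out ...]
 0.593 -0.373  0.015] zmax 0.057
safety_valve 0.7 [447, 190, 13, 13] [ 0.513 -0.429  0.01 ] zmax 0.052
safety_valve 0.51 [210, 112, 21, 20] [0.736 0.273 0.053] zmax 0.062
spanner 0.68 [414, 252, 46, 20] [ 0.315 -0.363  0.007] zmax 0.015
screwdriver 0.5 [358, 105, 7, 53] [ 0.748 -0.154  0.021] zmax 0.031
oil_can 0.82 [412, 119, 17, 19] [ 0.709 -0.328  0.041] zmax 0.104
screw_jar 0.69 [211, 113, 18, 22] [0.736 0.273 0.053] zmax 0.062
steel_block 0.66 [154, 158, 20, 25] [0.604 0.441 0.029] zmax 0.037
steel_block 0.41 [275, 117, 49, 43] [0.662 0.044 0.117] zmax 0.233
pipe_collar 0.7 [451, 148, 12, 13] [ 0.644 -0.445  0.013] zmax 0.019
lock_pin 0.54 [289, 128, 8, 2] [0.671 0.049 0.226] zmax 0.231
```

```bash
python3 - <<'E'
import cv2
a=cv2.imread("pics/top0.png")[80:300,120:500];cv2.imwrite("pics/top0c.png",cv2.resize(a,(800,463),interpolation=cv2.INTER_CUBIC))
a=cv2.imread("pics/scene0.png")[110:390,140:450];cv2.imwrite("pics/scene0c.png",cv2.resize(a,(660,596),interpolation=cv2.INTER_CUBIC))
E
```

```text
(no output)
```

View pics/top0c.png

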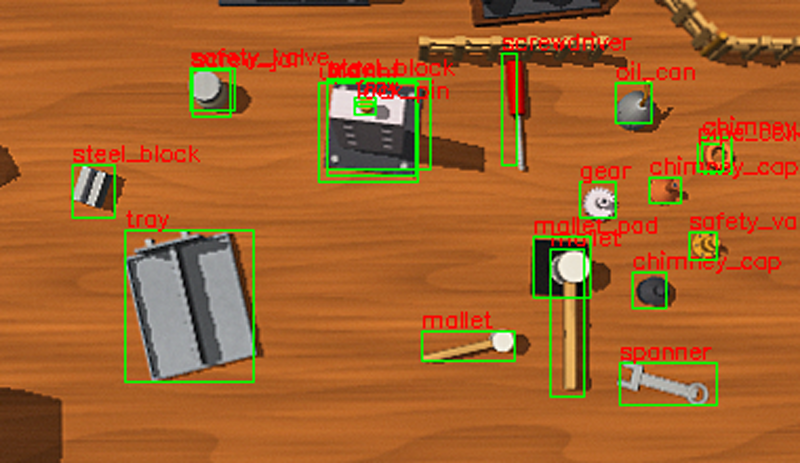

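View pics/scene0c.png

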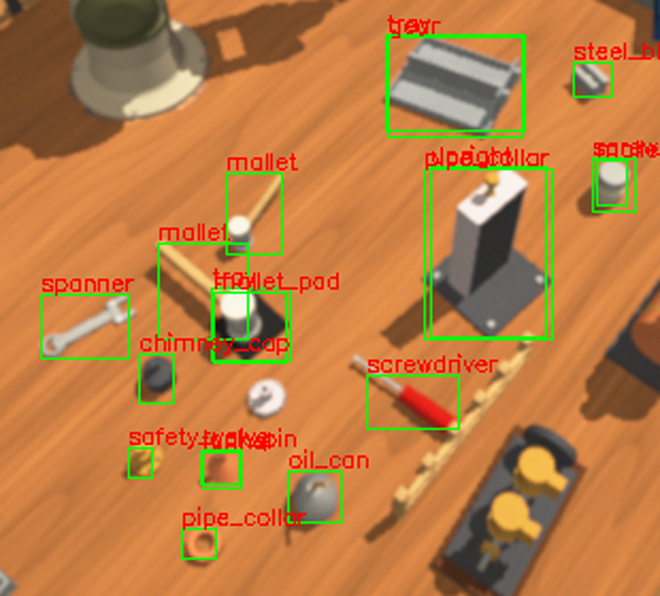

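```bash
cat >> h.py <<'E'
from scipy.spatial.transform import Rotation as Ro
def pose():
    s=manip.read_state();w,x,y,z=s["orientation"];return np.array(s["tcp_pos"]),Ro.from_quat([x,y,z,w]).as_matrix(),s
def go(x,y,z,yaw=None):
    """row to world TCP x,y,z with tool y axis along world angle yaw (mod pi)"""
    p,R,s=pose();d=R.T@(np.array([x,y,z])-p)*100;t=0
    if yaw is not None:
        c=np.arctan2(R[1,1],R[0,1]);t=-((yaw-c+np.pi/2)%np.pi-np.pi/2)
    print("tx %.2f ty %.2f tz %.2f turn %.3f | q6 %.2f -> %.2f or %.2f"%(*d,t,s["qpos"][5],s["qpos"][5]+t,s["qpos"][5]-t))
E
python3 - <<'E'
from h import *
p,R,s=pose();f=manip.grab_frame("wrist")
T=np.array(f["T"]);print("K",np.round(f["K"],1).tolist(),f["dist"]);print(np.round(R.T@(T[:3,3]-p),3),np.round(R.T@T[:3,:3],2).tolist())
print(np.load("/tmp/top.npz")["K"])
for n in ["top","scene"]:
    P=np.load("/tmp/%s.npz"%n)["P"].reshape(-1,3);q=P[np.isfinite(P[:,0])]
    m=(abs(q[:,0]-.445)<.14)&(abs(q[:,1]-.3)<.14)&(q[:,2]>.008)&(q[:,2]<.09)
    print(n,m.sum(),cv2.minAreaRect(q[m,:2].astype(np.float32)*1000))
    m2=m&(q[:,2]>.035);c=q[m2];print(m2.sum(),c.mean(0))
go(.44,.30,.36,1.57)
E
```

```text
K [[357.3, 0.0, 321.3], [0.0, 357.3, 198.2], [0.0, 0.0, 1.0]] [0.02699192 0.         0.         0.         0.        ]
[ 0.066 -0.001 -0.131] [[-0.0, 0.97, 0.26], [1.0, -0.0, 0.0], [0.0, 0.26, -0.97]]
[[419.05737902   0.         317.83153366]
 [  0.         419.05737902 195.27608299]
 [  0.           0.           1.        ]]
top 767 ((469.7754211425781, 325.35125732421875), (263.1623229980469, 187.00489807128906), 9.993096351623535)
309 [0.46785804 0.3107881  0.04775664]
scene 827 ((462.58026123046875, 318.9542541503906), (257.7135925292969, 226.01272583007812), 3.6341605186462402)
245 [0.4708887  0.30892126 0.04765859]
tx -31.70 ty -9.71 tz -11.77 turn -0.334 | q6 -0.22 -> -0.56 or 0.11
```

```bash
python3 - <<'E'
from h import *
go(.45,.19,.36,1.5708)
E
```

```text
tx -36.26 ty -19.77 tz -11.77 turn -0.335 | q6 -0.22 -> -0.56 or 0.11
```

```bash
python3 -m crank '[{"tx":-5,"ty":-3,"tz":-2,"turn":-0.05},{"tx":-10,"ty":-6,"tz":-4,"turn":-0.1},{"tx":-14,"ty":-8,"tz":-6,"turn":-0.15},{"tx":-18,"ty":-10,"tz":-8,"turn":-0.2},{"tx":-22,"ty":-12,"tz":-10,"turn":-0.25},{"tx":-26,"ty":-14,"tz":-11,"turn":-0.3},{"tx":-30,"ty":-16,"tz":-11.77,"turn":-0.335},{"tx":-33,"ty":-18,"tz":-11.77,"turn":-0.335},{"tx":-36.26,"ty":-19.77,"tz":-11.77,"turn":-0.335},{"tx":-36.26,"ty":-19.77,"tz":-11.77,"turn":-0.335},{"tx":-36.26,"ty":-19.77,"tz":-11.77,"turn":-0.335},{"tx":-36.26,"ty":-19.77,"tz":-11.77,"turn":-0.335}]'
python3 - <<'E'
from h import *
f=manip.grab_frame("wrist");P=pts(f);np.savez("/tmp/w1.npz",P=P,img=f["img"],K=f["K"],dist=f["dist"],T=f["T"])
print(pose()[0],pose()[1].round(3).tolist());save(f,"w1.png")
E
```

```text
time_s: 2.95
tcp_pos: [0.4495, 0.1907, 0.3601]
orientation: [0.0, -0.001, 1.0, 0.0]
wrist_force: [0.2, -0.3, 0.2]
opening: 0.0854
grip_force: 0.0
[0.44939562 0.190845   0.36020115] [[-1.0, -0.002, 0.0], [-0.002, 1.0, 0.0], [-0.0, 0.0, -1.0]]
```

View pics/w1.png

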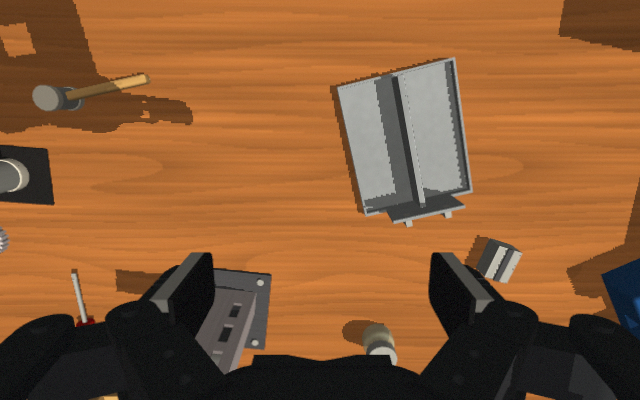

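```bash
cat > fit.py <<'E'
from h import *
def trayfit(P):
    q=P[np.isfinite(P[...,0])]
    m=(abs(q[:,0]-.445)<.14)&(abs(q[:,1]-.3)<.14);q=q[m]
    t=q[(q[:,2]>.008)&(q[:,2]<.025)]   # rim
    rib=q[(q[:,2]>.0375)&(q[:,2]<.0455)]
    bp=q[(q[:,2]>.062)&(q[:,2]<.071)]
    return q,t,rib,bp
E
python3 - <<'E'
from fit import *
P=np.load("/tmp/w1.npz")["P"]
q,t,rib,bp=trayfit(P)
print("desk z",np.median(P[60:160,200:300,2]),"hist",np.histogram(q[:,2],bins=np.arange(-.002,.075,.005)))
print(len(t),cv2.minAreaRect(t[:,:2].astype(np.float32)*1000))
for c in (rib,bp):
    vx,vy,x,y=cv2.fitLine(c[:,:2].astype(np.float32),cv2.DIST_HUBER,0,.002,.01).ravel()
    if vx<0: vx,vy=-vx,-vy
    s=(c[:,:2]-[x,y])@[vx,vy]
    a=np.array([x,y])+s.min()*np.array([vx,vy]);b=np.array([x,y])+s.max()*np.array([vx,vy])
    print(len(c),"ang",np.degrees(np.arctan2(vy,vx)),"ends",a,b,c[:,2].mean())
u=P[np.isfinite(P[...,0])];u=u[(abs(u[:,0]-.66)<.15)&(abs(u[:,1]-.05)<.12)]
print(np.histogram(u[:,2],bins=np.arange(-.002,.25,.01)))
f=u[(u[:,2]>.02)&(u[:,2]<.185)]
vx,vy,x,y=cv2.fitLine(f[:,:2].astype(np.float32),cv2.DIST_HUBER,0,.002,.01).ravel()
print("face ang",np.degrees(np.arctan2(vy,vx)),x,y,len(f), "y range",np.percentile(f[:,1],[0,1,50,99,100]))
# robust plane
n=np.array([-vy,vx]);print(np.percentile((f[:,:2]-[x,y])@n,[1,10,50,90,99]))
ft=u[(u[:,2]>.0045)&(u[:,2]<.015)];print("foot",cv2.minAreaRect(ft[:,:2].astype(np.float32)*1000),ft[:,2].mean(),ft.min(0),ft.max(0))
T=np.load("/tmp/top.npz")["P"];u=T[np.isfinite(T[...,0])];u=u[(abs(u[:,0]-.66)<.15)&(abs(u[:,1]-.05)<.12)]
tp=u[(u[:,2]>.188)&(u[:,2]<.2)];print("top plate (top cam)",cv2.minAreaRect(tp[:,:2].astype(np.float32)*1000),tp.mean(0),len(tp))
E
```

```text
desk z nan hist (array([32429,  5165,   452,  1305,   188,   200,   220,   189,   954,
         161,    97,   111,   182,   277,     2]), array([-0.002,  0.003,  0.008,  0.013,  0.018,  0.023,  0.028,  0.033,
        0.038,  0.043,  0.048,  0.053,  0.058,  0.063,  0.068,  0.073]))
2031 ((473.5380859375, 324.9038391113281), (266.9756774902344, 174.37582397460938), 13.73278522491455)
1088 ang 13.514309 ends [0.35202987 0.2824027 ] [0.5301953 0.3252235] 0.041542070276686584
299 ang -75.990944 ends [0.5068071  0.36606882] [0.52843663 0.27937586] 0.06533931450888897
(array([17520,   238,   195,   176,   179,   183,   208,   246,   234,
         218,   217,   231,   246,   292,   217,   106,    83,    22,
           0,     0,     0,     0,     0,     0,     0]), array([-0.002,  0.008,  0.018,  0.028,  0.038,  0.048,  0.058,  0.068,
        0.078,  0.088,  0.098,  0.108,  0.118,  0.128,  0.138,  0.148,
        0.158,  0.168,  0.178,  0.188,  0.198,  0.208,  0.218,  0.228,
        0.238,  0.248]))
face ang 83.25246 0.6578603 0.067184076 3001 y range [0.03471118 0.03899465 0.0687974  0.0909043  0.09176378]
[-3.39553204e-02 -2.03387521e-02 -3.35262636e-05  9.56343381e-04
  1.67870983e-03]
foot ((692.5245361328125, 64.30870819091797), (86.32706451416016, 131.6829376220703), 83.31120300292969) 0.006336882046607768 [0.62279119 0.02887498 0.00450227] [0.76105239 0.1146178  0.01493748]
top plate (top cam) ((674.1876220703125, 46.87354278564453), (89.97230529785156, 37.57399368286133), 83.01171875) [0.67327077 0.04693294 0.19340186] 441
```

```bash
python3 -m crank '[{"ty":-5,"tx":1},{"ty":-10,"tx":2},{"ty":-14,"tx":2},{"ty":-14,"tx":2},{"ty":-14,"tx":2},{"ty":-14,"tx":2}]'
python3 - <<'E'
from h import *
f=manip.grab_frame("wrist");P=pts(f);np.savez("/tmp/w2.npz",P=P,img=f["img"],K=f["K"],dist=f["dist"],T=f["T"])
print(pose()[0]);save(f,"w2.png")
u=P[np.isfinite(P[...,0])];u=u[(abs(u[:,0]-.66)<.12)&(abs(u[:,1]-.05)<.12)]
f=u[(u[:,2]>.02)&(u[:,2]<.19)]
vx,vy,x,y=cv2.fitLine(f[:,:2].astype(np.float32),cv2.DIST_HUBER,0,.002,.01).ravel()
if vy<0: vx,vy=-vx,-vy
n=np.array([vy,-vx]);k=(f[:,:2]-[x,y])@n;f=f[abs(k)<.003]
vx,vy,x,y=cv2.fitLine(f[:,:2].astype(np.float32),cv2.DIST_HUBER,0,.002,.01).ravel()
if vy<0: vx,vy=-vx,-vy
s=(f[:,:2]-[x,y])@[vx,vy]
for zl in (.02,.06,.1,.14):
    g=s[(f[:,2]>zl)&(f[:,2]<zl+.04)]
    if len(g): print(zl,len(g),np.percentile(g,[0,.5,99.5,100]).round(4))
c=np.array([x,y])+(np.percentile(s,.5)+np.percentile(s,99.5))/2*np.array([vx,vy])
print("face ang",np.degrees(np.arctan2(vy,vx)),"centre",c,s.min(),s.max(),f[:,2].max())
for a,b in((.188,.2),(.2,.215),(.215,.24)):
    tp=u[(u[:,2]>a)&(u[:,2]<b)];print(a,len(tp),tp.mean(0) if len(tp) else'',cv2.minAreaRect(tp[:,:2].astype(np.float32)*1000) if len(tp)>5 else'')
ft=u[(u[:,2]>.005)&(u[:,2]<.011)];print("foot",cv2.minAreaRect(ft[:,:2].astype(np.float32)*1000),ft[:,2].mean())
E
```

```text
[0.44939839 0.19083884 0.36024209]
0.02 570 [-0.0316 -0.0305  0.0256  0.0257]
0.06 702 [-0.0275 -0.0272  0.0256  0.0257]
0.1 812 [-0.027  -0.0265  0.0247  0.025 ]
0.14 305 [-0.01   -0.0083  0.025   0.0251]
face ang 83.16771 centre [0.65741537 0.06473126] -0.03158916674394992 0.025716250748228083 0.17350868248854373
0.188 0  
0.2 0  
0.215 0  
foot ((692.2011108398438, 64.66783142089844), (85.88130187988281, 131.4744873046875), 83.40054321289062) 0.006215913036188861validation failed for argument at $[0]...
```

View pics/w2.png

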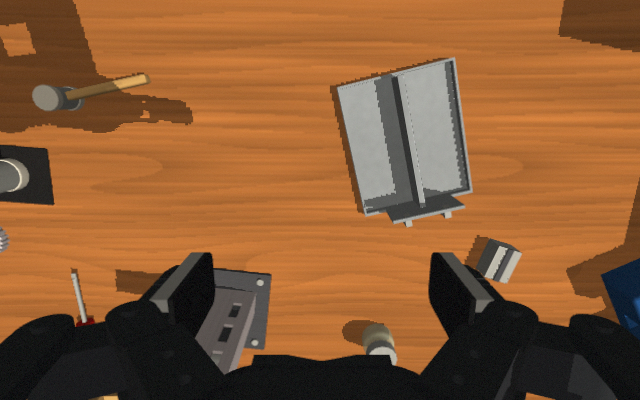

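The move was refused (rows need all four keys), so the picture is the same as before. Repeating it.

```bash
cat > up.py <<'E'
from h import *
f=manip.grab_frame("wrist");P=pts(f)
print(pose()[0]);save(f,"w3.png")
u=P[np.isfinite(P[...,0])];u=u[(abs(u[:,0]-.66)<.12)&(abs(u[:,1]-.05)<.12)]
f=u[(u[:,2]>.02)&(u[:,2]<.19)]
for i in range(2):
    vx,vy,x,y=cv2.fitLine(f[:,:2].astype(np.float32),cv2.DIST_HUBER,0,.002,.01).ravel()
    if vy<0: vx,vy=-vx,-vy
    k=(f[:,:2]-[x,y])@[vy,-vx];f=f[abs(k)<.003]
s=(f[:,:2]-[x,y])@[vx,vy]
for zl in (.02,.06,.1,.14):
    g=s[(f[:,2]>zl)&(f[:,2]<zl+.04)]
    if len(g): print(zl,len(g),np.percentile(g,[0,.5,99.5,100]).round(4))
c=np.array([x,y])+(np.percentile(s,.5)+np.percentile(s,99.5))/2*np.array([vx,vy])
print("face ang",np.degrees(np.arctan2(vy,vx)),"centre",c,s.min(),s.max(),f[:,2].max())
for a,b in((.188,.2),(.2,.215),(.215,.24)):
    tp=u[(u[:,2]>a)&(u[:,2]<b)];print(a,len(tp),tp.mean(0) if len(tp) else'',cv2.minAreaRect(tp[:,:2].astype(np.float32)*1000) if len(tp)>5 else'')
ft=u[(u[:,2]>.005)&(u[:,2]<.011)];print("foot",cv2.minAreaRect(ft[:,:2].astype(np.float32)*1000),ft[:,2].mean())
E
python3 -m crank '[{"ty":-5,"tx":1,"tz":0,"turn":0},{"ty":-10,"tx":2,"tz":0,"turn":0},{"ty":-14,"tx":2,"tz":0,"turn":0},{"ty":-14,"tx":2,"tz":0,"turn":0},{"ty":-14,"tx":2,"tz":0,"turn":0},{"ty":-14,"tx":2,"tz":0,"turn":0}]'
python3 up.py
```

```text
time_s: 3.65
tcp_pos: [0.43, 0.0512, 0.3601]
orientation: [0.0, -0.001, 1.0, 0.0]
wrist_force: [0.3, -0.8, -0.3]
opening: 0.085
grip_force: 0.0
[0.43000825 0.05125649 0.36004908]
0.02 885 [-0.0437 -0.0434  0.0455  0.0459]
0.06 1112 [-0.0438 -0.0433  0.0455  0.0461]
0.1 1027 [-0.0435 -0.0433  0.0454  0.0459]
face ang 83.12881 centre [0.65504632 0.04646029] -0.043758959353725334 0.04612483836311524 0.13586800463816823
0.188 0  
0.2 0  
0.215 0  
foot ((689.5418701171875, 42.35445022583008), (129.23521423339844, 130.69479370117188), 83.23538970947266) 0.00626650975121429
```

View pics/w3.png

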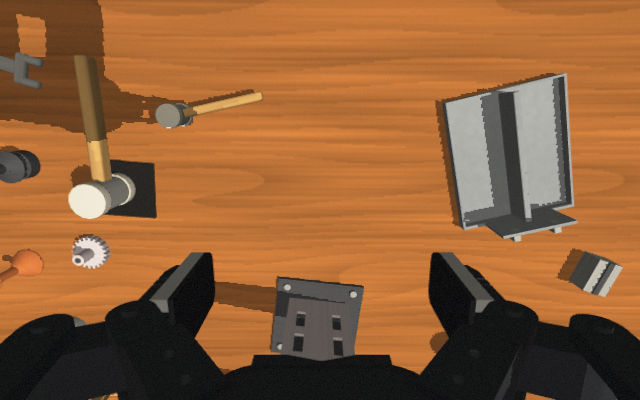

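```bash
python3 -m crank '[{"tx":0,"ty":4,"tz":2,"turn":-0.05},{"tx":-1.3,"ty":9,"tz":5,"turn":-0.15},{"tx":-1.3,"ty":14,"tz":8,"turn":-0.24},{"tx":-1.3,"ty":18,"tz":11,"turn":-0.24},{"tx":-1.3,"ty":22,"tz":15,"turn":-0.24},{"tx":-1.3,"ty":25.3,"tz":19,"turn":-0.24},{"tx":-1.3,"ty":25.3,"tz":23,"turn":-0.24},{"tx":-1.3,"ty":25.3,"tz":23,"turn":-0.24},{"tx":-1.3,"ty":25.3,"tz":23,"turn":-0.24},{"tx":-1.3,"ty":25.3,"tz":23,"turn":-0.24}]' 4 60
python3 - <<'E'
from fit import *
f=manip.grab_frame("wrist");P=pts(f)
q,t,rib,bp=trayfit(P);save(f,"w4.png")
for c in (rib,bp):
    vx,vy,x,y=cv2.fitLine(c[:,:2].astype(np.float32),cv2.DIST_HUBER,0,.002,.01).ravel()
    if vx<0: vx,vy=-vx,-vy
    s=(c[:,:2]-[x,y])@[vx,vy]
    a=np.array([x,y])+s.min()*np.array([vx,vy]);b=np.array([x,y])+s.max()*np.array([vx,vy])
    print(len(c),"ang",np.degrees(np.arctan2(vy,vx)),"ends",a,b,"mid",(a+b)/2,c[:,2].mean())
p,R,s=pose();print(p,R.round(3)[:2,:2].tolist())
go(.4427,.3044,.023,1.812)
E
```

```text
time_s: 4.7
tcp_pos: [0.4439, 0.3031, 0.1321]
orientation: [0.001, -0.12, 0.993, 0.0]
wrist_force: [-0.3, -0.1, 0.1]
opening: 0.0398
grip_force: 0.0
3827 ang 12.779016 ends [0.35219656 0.28398558] [0.51814901 0.32162515] mid [0.43517278 0.30280536] 0.041717767227063225
1041 ang -76.78489 ends [0.50886187 0.35667074] [0.52595282 0.28388942] mid [0.51740735 0.32028008] 0.06498745444198945
[0.44413031 0.30293217 0.13237807] [[-0.971, -0.237], [-0.237, 0.971]]
tx 0.15 ty 0.17 tz 10.94 turn -0.001 | q6 -1.43 -> -1.43 or -1.43
```

```bash
python3 -m crank '[{"tx":0.15,"ty":0.17,"tz":3,"turn":0.01},{"tx":0.15,"ty":0.17,"tz":6,"turn":0.01},{"tx":0.15,"ty":0.17,"tz":9,"turn":0.01},{"tx":0.15,"ty":0.17,"tz":10.9,"turn":0.01},{"tx":0.15,"ty":0.17,"tz":10.9,"turn":0.01},{"tx":0.15,"ty":0.17,"tz":10.9,"turn":0.01}]' && python3 -m crank '[{"tx":0,"ty":0,"tz":0,"turn":0},{"tx":0,"ty":0,"tz":0,"turn":0},{"tx":0,"ty":0,"tz":0,"turn":0},{"tx":0,"ty":0,"tz":0,"turn":0},{"tx":0,"ty":0,"tz":0,"turn":0},{"tx":0,"ty":0,"tz":0,"turn":0}]' 0 110
```

```text
time_s: 5.35
tcp_pos: [0.4424, 0.3043, 0.0229]
orientation: [0.001, -0.115, 0.993, 0.0]
wrist_force: [0.7, 0.2, -0.1]
opening: 0.0401
grip_force: 0.0
time_s: 5.95
tcp_pos: [0.4419, 0.3046, 0.0226]
orientation: [0.001, -0.115, 0.993, 0.0]
wrist_force: [-1.2, -0.5, 8.5]
opening: 0.0062
grip_force: 108.2
```

```bash
python3 -m crank '[{"tx":0,"ty":0,"tz":-1,"turn":0},{"tx":0,"ty":0,"tz":-3,"turn":0},{"tx":0,"ty":0,"tz":-6,"turn":0},{"tx":0,"ty":0,"tz":-9,"turn":0},{"tx":0,"ty":0,"tz":-11,"turn":0},{"tx":0,"ty":0,"tz":-11,"turn":0},{"tx":0,"ty":0,"tz":-11,"turn":0}]'
python3 - <<'E'
from h import *
go(.50,.08,.1336,1.4512)
go(.5162,.0632,.1336,1.4512)
print(pose()[2])
E
```

```text
time_s: 6.65
tcp_pos: [0.4407, 0.3041, 0.1305]
orientation: [-0.0, -0.115, 0.993, -0.0]
wrist_force: [-0.3, -0.1, -4.8]
opening: 0.0063
grip_force: 107.6
tx -0.66 ty -23.17 tz -0.31 turn 0.350 | q6 -1.42 -> -1.07 or -1.77
tx -1.85 ty -25.18 tz -0.31 turn 0.350 | q6 -1.42 -> -1.07 or -1.77
{'time_s': 6.65, 'qpos': array([ 3.85079243e-01,  4.49477654e-01,  1.61230612e+00, -2.57192667e-05,
        1.08056576e+00, -1.41592319e+00]), 'joint_velocities': array([-0.00050768,  0.02544849,  0.01749521, -0.00024709, -0.00147447,
        0.00124964]), 'tau': array([ 5.04953752e-02, -4.85115981e+01, -2.54444772e+01,  1.33744452e-04,
        2.29365629e-03,  1.52495672e-04]), 'tcp_pos': array([0.44070931, 0.30410958, 0.1304931 ]), 'orientation': array([-3.61707625e-04, -1.14855071e-01,  9.93382187e-01, -1.11865354e-04]), 'wrist_force': array([-0.29894741, -0.08239035, -4.76283896]), 'ft_torque': array([-0.01556186, -0.00121241, -0.02971483]), 'grip_force': 107.56251811981201, 'opening': 0.006330980269931223}
```

```bash
python3 -m crank '[{"tx":0,"ty":-2,"tz":0,"turn":0.03},{"tx":0,"ty":-5,"tz":0,"turn":0.08},{"tx":0,"ty":-9,"tz":0,"turn":0.14},{"tx":0,"ty":-13,"tz":0,"turn":0.2},{"tx":0,"ty":-17,"tz":0,"turn":0.26},{"tx":0,"ty":-20,"tz":0,"turn":0.3},{"tx":-0.5,"ty":-23,"tz":0,"turn":0.35},{"tx":-1,"ty":-24.5,"tz":0,"turn":0.35},{"tx":-1.85,"ty":-25.2,"tz":-0.3,"turn":0.35},{"tx":-1.85,"ty":-25.2,"tz":-0.3,"turn":0.35},{"tx":-1.85,"ty":-25.2,"tz":-0.3,"turn":0.35},{"tx":-1.85,"ty":-25.2,"tz":-0.3,"turn":0.35}]'
cat > chk.py <<'E'
import sys
from h import *
f=manip.grab_frame("wrist");P=pts(f);save(f,sys.argv[1])
p,R,s=pose();Q=(P-p)@R   # tool frame: x back, y lateral, z down
q=Q[np.isfinite(Q[...,0])]
print(p,"yaw",np.degrees(np.arctan2(R[1,1],R[0,1])),"F",s["wrist_force"].round(1),"tq",s["ft_torque"].round(2))
h=-q[:,2]+p[2]-.0226  # world z - would-be tray underside offset => tray z
def rect(m,n):
    if m.sum()>8: print(n,m.sum(),"x %.4f..%.4f y %.4f..%.4f h %.4f"%(*np.percentile(q[m,0],[1,99]),*np.percentile(q[m,1],[1,99]),np.median(h[m])))
m0=(abs(q[:,1])<.09)&(q[:,0]<.12)&(q[:,0]>-.12)
rect(m0&(h>.038)&(h<.046)&(abs(q[:,1])<.015)&(q[:,0]>.02),"rib")
rect(m0&(h>.0605)&(h<.072)&(q[:,0]<-.06)&(q[:,0]>-.095),"backplate top")
for sx,lo,hi in(("front",.06,.09),("rear",-.05,-.02)):
    rect(m0&(h>-.004)&(h<.008)&(q[:,0]>lo)&(q[:,0]<hi)&(q[:,1]>.02)&(q[:,1]<.06),"floorL "+sx)
    rect(m0&(h>-.004)&(h<.008)&(q[:,0]>lo)&(q[:,0]<hi)&(q[:,1]<-.02)&(q[:,1]>-.06),"floorR "+sx)
E
python3 chk.py w5.png; python3 - <<'E'
from h import *
go(.5162,.0632,.1336,1.4512)
E
```

```text
time_s: 7.85
tcp_pos: [0.5159, 0.0639, 0.1334]
orientation: [-0.001, 0.059, 0.998, 0.0]
wrist_force: [-0.4, 0.6, -3.2]
opening: 0.0064
grip_force: 107.8
[0.51603573 0.06385876 0.13362003] yaw 83.20566056270113 F [-0.5  0.6 -3.7] tq [ 0.03  0.01 -0.02]
tx -0.02 ty -0.06 tz 0.00 turn 0.001 | q6 -1.55 -> -1.55 or -1.56
```

View pics/w5.png

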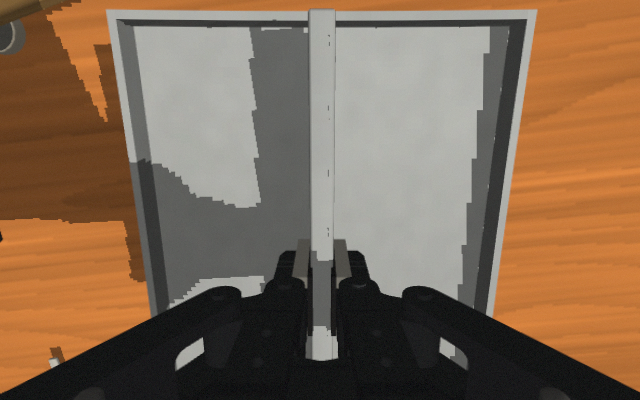

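```bash
sed -i 's/^h=.*/h=.0226-q[:,2]/' chk.py; python3 chk.py w6.png; python3 - <<'E'
from h import *
ux=np.array([.9929,-.1193]);uy=np.array([.1193,.9929])
for cam in("top","scene"):
    f=manip.grab_frame(cam);P=pts(f);q=P[np.isfinite(P[...,0])]
    d=q[:,:2]-[.655,.0465];a=d@ux;b=d@uy;z=q[:,2]
    for n,m in dict(post=(z>.189)&(z<.199)&(a>-.01)&(a<.06)&(abs(b)<.07),rear=(z>.165)&(z<.182)&(a>-.08)&(a<-.04)&(abs(b)<.07),tray=(z>.1105)&(z<.131)&(a>-.26)&(a<-.03)&(abs(b)<.12)).items():
        if m.sum()>10: print(cam,n,m.sum(),"a",np.percentile(a[m],[1,99]).round(4),"b",np.percentile(b[m],[1,99]).round(4),"z",np.median(z[m]).round(4))
E
```

```text
[0.51614925 0.06375467 0.13373524] yaw 83.1966391890106 F [-0.2 -0.1 -3.3] tq [-0.05 -0.01 -0.03]
rib 6059 x 0.0209..0.0913 y -0.0049..0.0029 h 0.0417
floorL front 7947 x 0.0604..0.0897 y 0.0204..0.0597 h 0.0028
floorR front 7941 x 0.0604..0.0897 y -0.0596..-0.0204 h 0.0029
floorL rear 147 x -0.0499..-0.0200 y 0.0287..0.0600 h 0.0023
floorR rear 98 x -0.0497..-0.0200 y -0.0600..-0.0300 h 0.0025
top post 429 a [0.0005 0.0371] b [-0.0415  0.0471] z 0.1933
top rear 81 a [-0.0629 -0.0495] b [-0.0308  0.0461] z 0.1751
top tray 430 a [-0.2349 -0.0601] b [-0.0726  0.0691] z 0.1142
scene post 379 a [0.0014 0.0377] b [-0.0448  0.044 ] z 0.1949
scene rear 126 a [-0.0622 -0.0471] b [-0.0446  0.0436] z 0.1732
scene tray 1663 a [-0.2346 -0.0572] b [-0.0759  0.0738] z 0.1159
```

```bash
python3 -m crank '[{"tx":-1,"ty":0.04,"tz":0.46,"turn":0},{"tx":-2,"ty":0.04,"tz":0.46,"turn":0},{"tx":-3,"ty":0.04,"tz":0.46,"turn":0},{"tx":-3.5,"ty":0.04,"tz":0.46,"turn":0},{"tx":-4,"ty":0.04,"tz":0.46,"turn":0},{"tx":-4.5,"ty":0.04,"tz":0.46,"turn":0},{"tx":-4.5,"ty":0.04,"tz":0.46,"turn":0}]'; python3 -m crank '[{"tx":-0.4,"ty":0,"tz":0,"turn":0},{"tx":-0.7,"ty":0,"tz":0,"turn":0},{"tx":-1.1,"ty":0,"tz":0,"turn":0},{"tx":-1.1,"ty":0,"tz":0,"turn":0}]'
```

```text
time_s: 8.75
tcp_pos: [0.5618, 0.0581, 0.1293]
orientation: [0.0, 0.06, 0.998, -0.0]
wrist_force: [-0.4, -0.2, -4.0]
opening: 0.0064
grip_force: 107.8
time_s: 9.15
tcp_pos: [0.5727, 0.0568, 0.1294]
orientation: [0.0, 0.06, 0.998, -0.0]
wrist_force: [-0.4, -0.1, -3.9]
opening: 0.0064
grip_force: 107.8
```

```bash
python3 -m crank '[{"tx":-0.1,"ty":0,"tz":0,"turn":0},{"tx":-0.2,"ty":0,"tz":0,"turn":0},{"tx":-0.3,"ty":0,"tz":0,"turn":0},{"tx":-0.35,"ty":0,"tz":0,"turn":0},{"tx":-0.35,"ty":0,"tz":0,"turn":0}]'
```

```text
time_s: 9.65
tcp_pos: [0.5749, 0.0565, 0.1292]
orientation: [-0.001, 0.06, 0.998, -0.0]
wrist_force: [-6.3, -0.3, -2.5]
opening: 0.0058
grip_force: 108.2
```

```bash
python3 -m crank '[{"tx":0,"ty":0,"tz":0.3,"turn":0},{"tx":0,"ty":0,"tz":0.6,"turn":0},{"tx":0,"ty":0,"tz":0.8,"turn":0},{"tx":0,"ty":0,"tz":1.0,"turn":0},{"tx":0,"ty":0,"tz":1.2,"turn":0},{"tx":0,"ty":0,"tz":1.4,"turn":0},{"tx":0,"ty":0,"tz":1.4,"turn":0}]'
```

```text
time_s: 10.35
tcp_pos: [0.5749, 0.0568, 0.1155]
orientation: [-0.001, 0.06, 0.998, 0.0]
wrist_force: [-6.8, 0.6, -1.2]
opening: 0.0062
grip_force: 108.5
```

```bash
python3 -m crank '[{"tx":0,"ty":0,"tz":0.1,"turn":0},{"tx":0,"ty":0,"tz":0.2,"turn":0},{"tx":0,"ty":0,"tz":0.3,"turn":0},{"tx":0,"ty":0,"tz":0.4,"turn":0},{"tx":0,"ty":0,"tz":0.4,"turn":0}]';python3 chk.py w7.png
```

```text
time_s: 10.85
tcp_pos: [0.5748, 0.0568, 0.1121]
orientation: [-0.001, 0.06, 0.998, 0.0]
wrist_force: [-11.5, 1.9, 5.6]
opening: 0.006
grip_force: 109.7
[0.57482807 0.05677274 0.11213324] yaw 83.15559948269514 F [-12.   -0.3   6.4] tq [ 0.1   1.1  -0.04]
rib 6003 x 0.0209..0.0912 y -0.0050..0.0028 h 0.0413
floorL front 7886 x 0.0602..0.0897 y 0.0204..0.0596 h 0.0022
floorR front 7891 x 0.0602..0.0897 y -0.0596..-0.0204 h 0.0022
floorL rear 159 x -0.0499..-0.0200 y 0.0276..0.0599 h 0.0028
floorR rear 104 x -0.0492..-0.0201 y -0.0600..-0.0293 h 0.0028
```

```bash
python3 -m crank '[{"tx":0,"ty":0,"tz":0.1,"turn":0},{"tx":0,"ty":0,"tz":0.2,"turn":0},{"tx":0,"ty":0,"tz":0.3,"turn":0},{"tx":0,"ty":0,"tz":0.3,"turn":0}]';python3 chk.py w8.png; python3 - <<'E'
from h import *
ux=np.array([.9929,-.1193]);uy=np.array([.1193,.9929])
for cam in("top","scene"):
    f=manip.grab_frame(cam);P=pts(f);q=P[np.isfinite(P[...,0])]
    d=q[:,:2]-[.655,.0465];a=d@ux;b=d@uy;z=q[:,2]
    for n,m in dict(post=(z>.189)&(z<.199)&(a>-.01)&(a<.06)&(abs(b)<.07),floor=(z>.08)&(z<.1)&(a>-.17)&(a<-.02)&(abs(b)<.06)).items():
        if m.sum()>10: print(cam,n,m.sum(),"z",np.median(z[m]).round(4))
E
```

```text
time_s: 11.3
tcp_pos: [0.5746, 0.0568, 0.1111]
orientation: [-0.001, 0.06, 0.998, -0.0]
wrist_force: [-22.6, 1.3, 22.8]
opening: 0.0063
grip_force: 112.4
[0.57460583 0.0568169  0.11109188] yaw 83.17338586641048 F [-23.2   1.   21.8] tq [ 0.05  2.19 -0.04]
rib 5964 x 0.0208..0.0914 y -0.0050..0.0028 h 0.0407
floorL front 7815 x 0.0602..0.0897 y 0.0204..0.0596 h 0.0014
floorR front 7796 x 0.0602..0.0897 y -0.0597..-0.0204 h 0.0015
floorL rear 169 x -0.0499..-0.0200 y 0.0282..0.0599 h 0.0034
floorR rear 97 x -0.0498..-0.0201 y -0.0598..-0.0303 h 0.0032
top post 432 z 0.1931
top floor 99 z 0.0901
scene post 386 z 0.1949
scene floor 949 z 0.0923
```

```bash
python3 -m crank '[{"tx":0,"ty":0,"tz":-0.2,"turn":0},{"tx":0.1,"ty":0,"tz":-0.2,"turn":0}]'; python3 -m crank '[{"tx":0,"ty":0,"tz":0,"turn":0},{"tx":0,"ty":0,"tz":0,"turn":0},{"tx":0,"ty":0,"tz":0,"turn":0},{"tx":0,"ty":0,"tz":-1,"turn":0},{"tx":1,"ty":0,"tz":-4,"turn":0},{"tx":3,"ty":0,"tz":-8,"turn":0},{"tx":5,"ty":0,"tz":-12,"turn":0},{"tx":5,"ty":0,"tz":-15,"turn":0},{"tx":5,"ty":0,"tz":-15,"turn":0}]' 4 60;  python3 - <<'E'
from h import *
ux=np.array([.9929,-.1193]);uy=np.array([.1193,.9929])
p,R,s=pose();print(p)
for cam in("top","scene","wrist"):
    f=manip.grab_frame(cam);P=pts(f);q=P[np.isfinite(P[...,0])]
    d=q[:,:2]-[.655,.0465];a=d@ux;b=d@uy;z=q[:,2]
    for n,m in dict(post=(z>.189)&(z<.199)&(a>-.01)&(a<.06)&(abs(b)<.07),pin=(z>.215)&(z<.24)&(a>-.02)&(a<.05)&(abs(b)<.04),f1=(z>.08)&(z<.1)&(a>-.16)&(a<-.12)&(abs(b)<.06),f2=(z>.08)&(z<.1)&(a>-.07)&(a<-.02)&(abs(b)<.06),rib=(z>.126)&(z<.137)&(a>-.16)&(a<-.02)&(abs(b)<.02)).items():
        if m.sum()>10: print(cam,n,m.sum(),"z",np.median(z[m]).round(4),np.median(a[m]),np.median(b[m]))
save(f,"w9.png")
go(.41,-.2,.36,1.5708)
E
```

```text
time_s: 11.65
tcp_pos: [0.5747, 0.0568, 0.1118]
orientation: [0.0, 0.06, 0.998, 0.0]
wrist_force: [-5.7, 0.1, 4.7]
opening: 0.0059
grip_force: 109.4
time_s: 12.55
tcp_pos: [0.5263, 0.0625, 0.2656]
orientation: [0.005, 0.06, 0.998, -0.0]
wrist_force: [0.7, 0.7, -0.1]
opening: 0.0397
grip_force: 0.0
[0.52628151 0.06252708 0.26562277]
top post 434 z 0.1933 0.01762541185654608 0.0009609461158822059
top pin 43 z 0.2259 0.013864871590335046 0.002427782754459628
top f1 223 z 0.0894 -0.14901293582927977 0.014397897099161257
top rib 16 z 0.1289 -0.15048764153740812 0.0019183430774350578
scene post 381 z 0.1947 0.022098037374691695 -0.007365309883758355
scene pin 44 z 0.2277 0.016712400480426052 -0.001909907301312981
scene f1 333 z 0.0912 -0.13995298399159256 -0.01454197985871891
scene f2 373 z 0.0929 -0.04982719528915673 -0.022294034951531615
scene rib 134 z 0.1306 -0.08857668509811512 -0.0012797455718308783
wrist f1 5920 z 0.09 -0.14046246107592886 0.0048429446900419715
wrist f2 4143 z 0.0918 -0.04550651241523495 -0.005760854392456671
wrist rib 1700 z 0.1297 -0.0968787267604169 -0.00033488515852955866
tx 8.28 ty -27.44 tz -10.01 turn -0.120 | q6 -1.55 -> -1.67 or -1.43
```

View pics/w9.png

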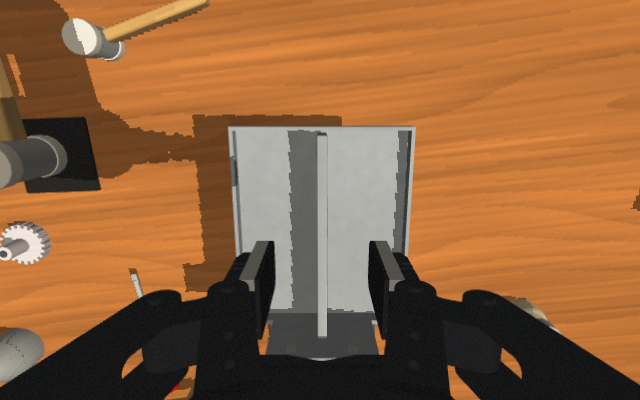

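```bash
python3 - <<'E'
from h import *
go(.40,-.25,.36,1.5708)
E
python3 -m crank '[{"tx":0,"ty":0,"tz":-4,"turn":0},{"tx":2,"ty":-3,"tz":-8,"turn":-0.04},{"tx":4,"ty":-7,"tz":-10,"turn":-0.12},{"tx":6,"ty":-12,"tz":-10,"turn":-0.12},{"tx":8,"ty":-16,"tz":-10,"turn":-0.12},{"tx":8,"ty":-20,"tz":-10,"turn":-0.12},{"tx":8.3,"ty":-24,"tz":-10,"turn":-0.12},{"tx":8.3,"ty":-28,"tz":-10,"turn":-0.12},{"tx":8.7,"ty":-32.3,"tz":-10,"turn":-0.12},{"tx":8.7,"ty":-32.3,"tz":-10,"turn":-0.12},{"tx":8.7,"ty":-32.3,"tz":-10,"turn":-0.12},{"tx":8.7,"ty":-32.3,"tz":-10,"turn":-0.12}]' 5
cat > parts.py <<'E'
import sys
from h import *
f=manip.grab_frame("wrist");P=pts(f);save(f,sys.argv[1]);print(pose()[0])
q=P[np.isfinite(P[...,0])]
m=(abs(q[:,0]-.43)<.13)&(abs(q[:,1]+.22)<.07)&(q[:,0]<.465)&(q[:,2]>.03)&(q[:,2]<.06);c=q[m]
vx,vy,x,y=cv2.fitLine(c[:,:2].astype(np.float32),cv2.DIST_HUBER,0,.002,.01).ravel();print("handle",m.sum(),np.degrees(np.arctan2(vy,vx)),x,y,c.min(0),c.max(0))
c=q[(abs(q[:,0]-.48)<.05)&(abs(q[:,1]+.22)<.05)&(q[:,2]>.071)&(q[:,2]<.085)];
if len(c):print("head",cv2.minEnclosingCircle(c[:,:2].astype(np.float32)*1000),c[:,2].mean())
c=q[(abs(q[:,0]-.48)<.07)&(abs(q[:,1]+.22)<.07)&(q[:,2]>.0025)&(q[:,2]<.006)];print("pad",len(c),cv2.minAreaRect(c[:,:2].astype(np.float32)*1000))
for n,(X,Y,z0,z1) in dict(gear=(.576,-.277,.030,.042),funnel=(.595,-.375,.046,.06),cap=(.449,-.349,.047,.062),valve=(.515,-.432,.040,.056)).items():
    c=q[(abs(q[:,0]-X)<.06)&(abs(q[:,1]-Y)<.045)&(q[:,2]>z0)&(q[:,2]<z1)]
    if len(c)>3: print(n,len(c),cv2.minEnclosingCircle(c[:,:2].astype(np.float32)*1000),np.median(c,0).round(4),c[:,2].max().round(4))
E
python3 parts.py w10.png
```

```text
tx 8.68 ty -32.52 tz -10.01 turn -0.120 | q6 -1.55 -> -1.67 or -1.43
time_s: 13.9
tcp_pos: [0.4003, -0.247, 0.3599]
orientation: [-0.0, -0.0, 1.0, 0.001]
wrist_force: [-0.2, -0.5, 0.0]
opening: 0.0499
grip_force: 0.0
[ 0.40043711 -0.24685549  0.36012406]
handle 1651 -1.5516477 0.38672215 -0.22860467 [ 0.31342213 -0.24323132  0.03086948] [ 0.46499847 -0.15003236  0.05904659]
head ((480.06805419921875, -230.7057647705078), 21.944561004638672) 0.075642063395051
pad 1455 ((491.53753662109375, -231.06407165527344), (93.93463134765625, 104.29484558105469), 84.92069244384766)
gear 108 ((574.5291137695312, -282.94677734375), 7.994845390319824) [ 0.5734 -0.2822  0.0355] 0.0384
cap 80 ((447.8512878417969, -353.3310546875), 6.1328125) [ 0.4472 -0.3524  0.0536] 0.0553
valve 82 ((514.9723510742188, -435.7818298339844), 6.545197010040283) [ 0.5132 -0.4352  0.0474] 0.0491
```

View pics/w10.png

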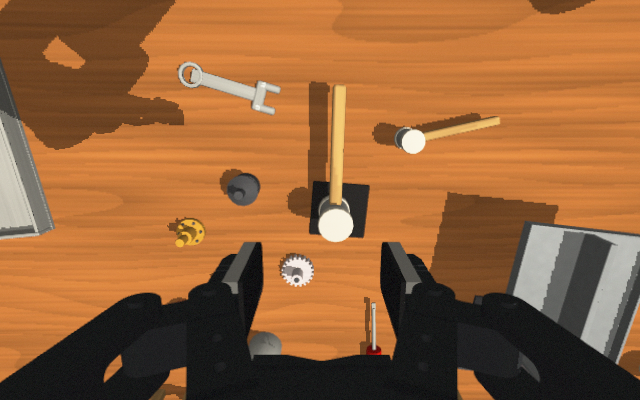

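```bash
python3 - <<'E'
from h import *
go(.422,-.2285,.033,1.5437)
E
```

```text
tx -2.17 ty 1.81 tz 32.71 turn 0.029 | q6 -2.37 -> -2.35 or -2.40
```

```bash
python3 -m crank '[{"tx":-1,"ty":1,"tz":5,"turn":0.03},{"tx":-2.17,"ty":1.81,"tz":10,"turn":0.03},{"tx":-2.17,"ty":1.81,"tz":15,"turn":0.03},{"tx":-2.17,"ty":1.81,"tz":20,"turn":0.03},{"tx":-2.17,"ty":1.81,"tz":24,"turn":0.03},{"tx":-2.17,"ty":1.81,"tz":28,"turn":0.03},{"tx":-2.17,"ty":1.81,"tz":31,"turn":0.03},{"tx":-2.17,"ty":1.81,"tz":32.7,"turn":0.03},{"tx":-2.17,"ty":1.81,"tz":32.7,"turn":0.03},{"tx":-2.17,"ty":1.81,"tz":32.7,"turn":0.03}]' && python3 -m crank '[{"tx":0,"ty":0,"tz":0,"turn":0},{"tx":0,"ty":0,"tz":0,"turn":0},{"tx":0,"ty":0,"tz":0,"turn":0},{"tx":0,"ty":0,"tz":0,"turn":0},{"tx":0,"ty":0,"tz":0,"turn":0},{"tx":0,"ty":0,"tz":0,"turn":0}]' 0 120 && python3 -m crank '[{"tx":0,"ty":0,"tz":-1,"turn":0},{"tx":0,"ty":0,"tz":-3,"turn":0},{"tx":0,"ty":0,"tz":-6,"turn":0},{"tx":0,"ty":0,"tz":-10,"turn":0},{"tx":0,"ty":0,"tz":-14,"turn":0},{"tx":0,"ty":0,"tz":-18,"turn":0},{"tx":0,"ty":0,"tz":-22,"turn":0},{"tx":0,"ty":0,"tz":-25,"turn":0},{"tx":0,"ty":0,"tz":-25,"turn":0}]'
```

```text
time_s: 14.95
tcp_pos: [0.4224, -0.2293, 0.0341]
orientation: [0.0, 0.014, 1.0, -0.0]
wrist_force: [-0.4, 0.1, 0.7]
opening: 0.0501
grip_force: 0.0
time_s: 15.55
tcp_pos: [0.4223, -0.2299, 0.0345]
orientation: [0.001, 0.015, 1.0, -0.0]
wrist_force: [-2.2, 1.4, 7.7]
opening: 0.0139
grip_force: 116.6
time_s: 16.45
tcp_pos: [0.4225, -0.2302, 0.2876]
orientation: [0.003, 0.015, 1.0, -0.003]
wrist_force: [0.3, 0.4, -3.7]
opening: 0.0141
grip_force: 117.1
```

```bash
cat > mal.py <<'E'
from h import *
p,R,s=pose();print(p,s["wrist_force"].round(1),s["ft_torque"].round(2))
for cam in("scene","top"):
    f=manip.grab_frame(cam);P=pts(f);Q=(P-p)@R;q=Q[np.isfinite(Q[...,0])]
    # head ahead of the tool: tool x ~ -58 mm ; up = -z
    m=(abs(q[:,0]+.058)<.035)&(abs(q[:,1])<.03)&(q[:,2]<.06)&(q[:,2]>-.06);c=q[m]
    if len(c)>10:
        h=-c[:,2];t=c[h>np.percentile(h,97)-.006]
        A=np.c_[t[:,:2],np.ones(len(t))];k=np.linalg.lstsq(A,-t[:,2],rcond=None)[0]
        print(cam,len(c),"top h %.4f"%np.median(-t[:,2]),"slope",k[:2].round(3),"ctr",((np.percentile(t,2,axis=0)+np.percentile(t,98,axis=0))/2).round(4))
E
python3 mal.py; python3 - <<'E'
from h import *
p,R,s=pose()
go(.669-.058*.9929,.0453+.058*.1193,.27,1.4512)
E
```

```text
[ 0.42247935 -0.23020798  0.28759434] [ 0.3  0.4 -3.7] [ 0.04  0.13 -0.01]
scene 550 top h 0.0418 slope [ 0.01  -0.005] ctr [-0.0603 -0.0008 -0.0416]
top 179 top h 0.0366 slope [ 0.003 -0.012] ctr [-0.065   0.0103 -0.0373]
tx -18.15 ty 28.71 tz 1.29 turn 0.090 | q6 -2.28 -> -2.19 or -2.37
```

```bash
python3 -m crank '[{"tx":-2,"ty":2,"tz":0,"turn":0.02},{"tx":-4,"ty":5,"tz":0,"turn":0.04},{"tx":-6,"ty":8,"tz":0,"turn":0.06},{"tx":-8,"ty":11.5,"tz":0,"turn":0.09},{"tx":-10,"ty":15,"tz":0,"turn":0.09},{"tx":-12,"ty":18.5,"tz":0,"turn":0.09},{"tx":-14,"ty":22,"tz":0,"turn":0.09},{"tx":-16,"ty":25,"tz":0,"turn":0.09},{"tx":-17,"ty":27,"tz":0,"turn":0.09},{"tx":-18.15,"ty":28.7,"tz":0,"turn":0.09},{"tx":-18.15,"ty":28.7,"tz":0,"turn":0.09},{"tx":-18.15,"ty":28.7,"tz":0,"turn":0.09}]'
python3 mal.py; python3 - <<'E'
from h import *
go(.669-.058*.9929,.0453+.058*.1193,.27,1.4512)
E
```

```text
time_s: 17.75
tcp_pos: [0.6113, 0.0518, 0.2814]
orientation: [-0.002, 0.06, 0.998, -0.0]
wrist_force: [-0.6, -0.3, -3.1]
opening: 0.0139
grip_force: 117.2
[0.61125751 0.05178595 0.28139667] [-0.6 -0.3 -3.1] [-0.    0.18 -0.  ]
scene 558 top h 0.0417 slope [0.019 0.007] ctr [-0.0598 -0.0012 -0.0414]
tx 0.00 ty 0.11 tz 1.25 turn -0.001 | q6 -1.56 -> -1.56 or -1.56
```

```bash
python3 -m crank '[{"tx":0,"ty":0.1,"tz":0.5,"turn":0},{"tx":0,"ty":0.1,"tz":1,"turn":0},{"tx":0,"ty":0.1,"tz":1.5,"turn":0},{"tx":0,"ty":0.1,"tz":1.8,"turn":0},{"tx":0,"ty":0.1,"tz":2.0,"turn":0},{"tx":0,"ty":0.1,"tz":2.2,"turn":0},{"tx":0,"ty":0.1,"tz":2.4,"turn":0},{"tx":0,"ty":0.1,"tz":2.6,"turn":0}]'
```

```text
time_s: 18.65
tcp_pos: [0.6119, 0.0529, 0.2576]
orientation: [0.0, 0.06, 0.998, -0.0]
wrist_force: [-3.7, 0.2, 3.1]
opening: 0.0137
grip_force: 117.9
```

Contact with the pin; drive on slowly.

```bash
python3 -m crank '[{"tx":0,"ty":0,"tz":0.2,"turn":0},{"tx":0,"ty":0,"tz":0.4,"turn":0},{"tx":0,"ty":0,"tz":0.6,"turn":0},{"tx":0,"ty":0,"tz":0.8,"turn":0},{"tx":0,"ty":0,"tz":1.0,"turn":0},{"tx":0,"ty":0,"tz":1.2,"turn":0},{"tx":0,"ty":0,"tz":1.4,"turn":0},{"tx":0,"ty":0,"tz":1.6,"turn":0},{"tx":0,"ty":0,"tz":1.7,"turn":0},{"tx":0,"ty":0,"tz":1.7,"turn":0}]'
```

```text
time_s: 19.65
tcp_pos: [0.612, 0.0528, 0.2401]
orientation: [-0.0, 0.06, 0.998, 0.0]
wrist_force: [-2.7, -0.1, 0.4]
opening: 0.0139
grip_force: 117.9
```

```bash
python3 -m crank '[{"tx":0,"ty":0,"tz":0.1,"turn":0},{"tx":0,"ty":0,"tz":0.2,"turn":0},{"tx":0,"ty":0,"tz":0.3,"turn":0},{"tx":0,"ty":0,"tz":0.4,"turn":0},{"tx":0,"ty":0,"tz":0.5,"turn":0},{"tx":0,"ty":0,"tz":0.6,"turn":0},{"tx":0,"ty":0,"tz":0.6,"turn":0}]'; python3 mal.py
```

```text
time_s: 20.35
tcp_pos: [0.6118, 0.0529, 0.2361]
orientation: [0.001, 0.06, 0.998, -0.0]
wrist_force: [-10.0, 1.1, 12.6]
opening: 0.0143
grip_force: 119.8
[0.61181866 0.05288589 0.23614235] [-10.    1.1  12.6] [ 0.12  1.17 -0.07]
scene 671 top h 0.0422 slope [-0.004 -0.006] ctr [-0.0596 -0.0015 -0.0421]
```

```bash
python3 -m crank '[{"tx":0,"ty":0,"tz":0.1,"turn":0},{"tx":0,"ty":0,"tz":0.2,"turn":0},{"tx":0,"ty":0,"tz":0.3,"turn":0},{"tx":0,"ty":0,"tz":0.3,"turn":0},{"tx":0,"ty":0,"tz":0.3,"turn":0}]'; python3 mal.py
```

```text
time_s: 20.95
tcp_pos: [0.6116, 0.053, 0.2355]
orientation: [0.002, 0.06, 0.998, -0.0]
wrist_force: [-19.0, 1.6, 26.5]
opening: 0.0143
grip_force: 121.8
[0.61159753 0.05297905 0.23545146] [-19.    1.6  26.5] [ 0.09  2.13 -0.03]
scene 673 top h 0.0430 slope [-0.    0.02] ctr [-0.0593 -0.0017 -0.0425]
```

```bash
python3 -m crank '[{"tx":0,"ty":0,"tz":-0.3,"turn":0},{"tx":0,"ty":0,"tz":-1,"turn":0},{"tx":0,"ty":0,"tz":-3,"turn":0},{"tx":0,"ty":0,"tz":-5.5,"turn":0},{"tx":3,"ty":-3,"tz":-5.5,"turn":0},{"tx":5,"ty":-7,"tz":-5.5,"turn":0},{"tx":7,"ty":-11,"tz":-5.5,"turn":0},{"tx":7,"ty":-11,"tz":-5.5,"turn":0},{"tx":7,"ty":-11,"tz":-5.5,"turn":0}]'; python3 mal.py; python3 - <<'E'
from h import *
ux=np.array([.9929,-.1193]);uy=np.array([.1193,.9929])
for cam in("top","scene"):
    f=manip.grab_frame(cam);P=pts(f);q=P[np.isfinite(P[...,0])];save(f,cam+"1.png")
    d=q[:,:2]-[.655,.0465];a=d@ux;b=d@uy;z=q[:,2]
    m=(z>.2)&(z<.24)&(abs(a-.014)<.013)&(abs(b)<.013);print(cam,m.sum(),np.percentile(z[m],[10,50,90]).round(4))
    m=(z>.188)&(z<.2)&(abs(a-.018)<.015)&(abs(b)<.04);print(" post",np.median(z[m]))
    m=(z>.126)&(z<.137)&(a>-.16)&(a<-.02)&(abs(b)<.02);print(" rib",np.median(z[m]))
# pad centre from saved wrist pic pixel
go(.4223,-.2299,.10,1.5407)
E
```

```text
time_s: 21.95
tcp_pos: [0.5292, -0.0487, 0.286]
orientation: [-0.0, 0.061, 0.998, 0.0]
wrist_force: [0.2, -0.2, -3.2]
opening: 0.014
grip_force: 117.5
[ 0.52919395 -0.04873903  0.28604104] [ 0.2 -0.2 -3.2] [ 0.03  0.11 -0.05]
scene 534 top h 0.0418 slope [0.017 0.008] ctr [-0.0606 -0.0011 -0.0413]
top 39 [0.2016 0.205  0.2074]
 post 0.19312199619584125
 rib 0.1293064189906551
scene 38 [0.2031 0.2062 0.2082]
 post 0.1950464437323779
 rib 0.13120869699083315
tx 8.50 ty -19.40 tz 18.60 turn -0.088 | q6 -1.76 -> -1.85 or -1.67
```

```bash
python3 -m crank '[{"tx":1,"ty":-3,"tz":0,"turn":-0.03},{"tx":3,"ty":-7,"tz":1,"turn":-0.09},{"tx":5,"ty":-11,"tz":3,"turn":-0.09},{"tx":7,"ty":-15,"tz":6,"turn":-0.09},{"tx":8.5,"ty":-18,"tz":9,"turn":-0.09},{"tx":8.5,"ty":-19.4,"tz":13,"turn":-0.09},{"tx":8.5,"ty":-19.4,"tz":16,"turn":-0.09},{"tx":8.5,"ty":-19.4,"tz":18.6,"turn":-0.09},{"tx":8.5,"ty":-19.4,"tz":18.6,"turn":-0.09},{"tx":8.5,"ty":-19.4,"tz":18.6,"turn":-0.09}]';  python3 - <<'E'
from h import *
f=manip.grab_frame("wrist");P=pts(f);save(f,"w11.png")
go(.4223,-.2299,.0345,1.5407)
E
```

```text
time_s: 23.15
tcp_pos: [0.4224, -0.2304, 0.101]
orientation: [0.0, 0.014, 1.0, -0.0]
wrist_force: [0.2, -0.5, -2.4]
opening: 0.0136
grip_force: 117.6
tx 0.05 ty 0.09 tz 6.72 turn 0.001 | q6 -2.29 -> -2.28 or -2.29
```

View pics/w11.png

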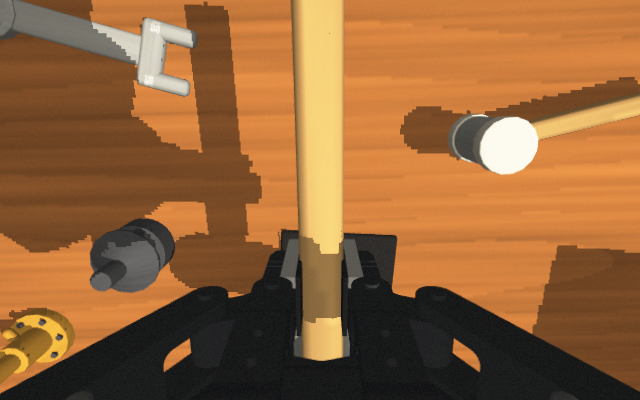

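```bash
python3 -m crank '[{"tx":0,"ty":0.3,"tz":2,"turn":0},{"tx":0,"ty":0.6,"tz":4,"turn":0},{"tx":0,"ty":0.6,"tz":5.5,"turn":0},{"tx":0,"ty":0.6,"tz":6,"turn":0},{"tx":0,"ty":0.6,"tz":6.4,"turn":0},{"tx":0,"ty":0.6,"tz":6.7,"turn":0},{"tx":0,"ty":0.6,"tz":6.7,"turn":0},{"tx":0,"ty":0.6,"tz":6.7,"turn":0}]'
```

```text
time_s: 24.0
tcp_pos: [0.4225, -0.225, 0.0346]
orientation: [0.001, 0.015, 1.0, -0.001]
wrist_force: [-2.1, 1.8, 4.9]
opening: 0.0142
grip_force: 119.0
```

```bash
python3 -m crank '[{"tx":0,"ty":0,"tz":0,"turn":0},{"tx":0,"ty":0,"tz":0,"turn":0},{"tx":0,"ty":0,"tz":0,"turn":0},{"tx":0,"ty":0,"tz":-3,"turn":0},{"tx":0,"ty":0,"tz":-8,"turn":0},{"tx":0,"ty":0,"tz":-13,"turn":0},{"tx":0,"ty":0,"tz":-18,"turn":0},{"tx":0,"ty":0,"tz":-23,"turn":0},{"tx":0,"ty":0,"tz":-28,"turn":0.1},{"tx":0,"ty":0,"tz":-30,"turn":0.24},{"tx":0,"ty":0,"tz":-30,"turn":0.38},{"tx":0,"ty":0,"tz":-30,"turn":0.52}]' 4 40; python3 - <<'E'
from h import *
go(.52,-.42,.34,-.05)
E
```

```text
time_s: 25.2
tcp_pos: [0.422, -0.2245, 0.334]
orientation: [0.001, 0.274, 0.962, -0.0]
wrist_force: [0.6, 0.6, 0.2]
opening: 0.0401
grip_force: 0.0
tx -18.64 ty -11.44 tz -0.57 turn 1.065 | q6 -1.75 -> -0.68 or -2.82
```

```bash
python3 -m crank '[{"tx":-2,"ty":-1,"tz":-0.6,"turn":0.12},{"tx":-4,"ty":-2,"tz":-0.6,"turn":0.25},{"tx":-7,"ty":-4,"tz":-0.6,"turn":0.38},{"tx":-10,"ty":-6,"tz":-0.6,"turn":0.5},{"tx":-13,"ty":-8,"tz":-0.6,"turn":0.63},{"tx":-16,"ty":-9.5,"tz":-0.6,"turn":0.76},{"tx":-18.6,"ty":-11.4,"tz":-0.6,"turn":0.88},{"tx":-18.6,"ty":-11.4,"tz":-0.6,"turn":1.0},{"tx":-18.6,"ty":-11.4,"tz":-0.6,"turn":1.065},{"tx":-18.6,"ty":-11.4,"tz":-0.6,"turn":1.065},{"tx":-18.6,"ty":-11.4,"tz":-0.6,"turn":1.065}]'
cat > parts2.py <<'E'
import sys
from h import *
f=manip.grab_frame("wrist");P=pts(f);save(f,sys.argv[1]);p=pose()[0];print(p)
# blobs above the desk, away from the gripper
z=P[...,2];ok=np.isfinite(z)&(z>.012)&(z<.12)
n,l,st,ce=cv2.connectedComponentsWithStats(ok.astype(np.uint8),connectivity=8)
for i in range(1,n):
    if st[i,4]<60: continue
    c=P[l==i];zm=np.percentile(c[:,2],99.5);t=c[c[:,2]>zm-.005]
    (x,y),r=cv2.minEnclosingCircle(t[:,:2].astype(np.float32)*1000)
    print("px",ce[i].round(),st[i,4],"zmax %.4f top xy (%.1f,%.1f) r %.1f mean"%(zm,x,y,r),c[:,:2].mean(0).round(3))
for nm in "gear chimney_cap funnel safety_valve piston mallet".split():
    print(nm,[(round(r["confidence"],2),[int(t) for t in r["box"]]) for r in manip.find_in(nm,f)[:2]])
E
python3 parts2.py w12.png
```

```text
time_s: 26.3
tcp_pos: [0.5209, -0.4188, 0.3394]
orientation: [-0.0, 0.722, 0.692, 0.0]
wrist_force: [0.1, -0.0, -0.3]
opening: 0.0399
grip_force: 0.0
[ 0.52094159 -0.41872179  0.33950432]
px [280.   3.] 191 zmax 0.0396 top xy (479.6,-246.2) r 7.1 mean [ 0.481 -0.246]
px [574.  14.] 1110 zmax 0.0762 top xy (794.8,-281.7) r 9.3 mean [ 0.793 -0.279]
px [627.  14.] 670 zmax 0.0197 top xy (873.7,-274.3) r 18.2 mean [ 0.872 -0.276]
px [363.  37.] 519 zmax 0.0381 top xy (574.4,-283.4) r 7.8 mean [ 0.574 -0.285]
px [483.  78.] 2065 zmax 0.1025 top xy (727.1,-333.3) r 4.1 mean [ 0.704 -0.337]
px [259. 103.] 1006 zmax 0.0547 top xy (448.1,-353.3) r 6.0 mean [ 0.449 -0.353]
px [594. 141.] 3423 zmax 0.0851 top xy (798.9,-445.3) r 6.0 mean [ 0.835 -0.413]
px [379. 120.] 489 zmax 0.0557 top xy (594.1,-379.6) r 4.9 mean [ 0.592 -0.379]
px [317. 170.] 247 zmax 0.0494 top xy (514.7,-436.2) r 5.7 mean [ 0.514 -0.435]
px [418. 180.] 468 zmax 0.0180 top xy (644.2,-458.9) r 20.0 mean [ 0.644 -0.458]
px [544. 243.] 4315 zmax 0.0761 top xy (800.2,-535.8) r 82.4 mean [ 0.794 -0.54 ]
px [304. 316.] 729 zmax 0.0315 top xy (478.2,-676.0) r 56.3 mean [ 0.486 -0.647]
px [517. 370.] 78 zmax 0.0311 top xy (795.6,-746.7) r 7.4 mean [ 0.795 -0.75 ]
px [177. 393.] 126 zmax 0.0316 top xy (287.9,-765.6) r 10.0 mean [ 0.288 -0.769]
gear [(0.86, [343, 14, 38, 47]), (0.57, [241, 82, 33, 38])]
chimney_cap [(0.93, [237, 83, 37, 33])]
funnel [(0.59, [361, 101, 32, 34])]
safety_valve [(0.66, [305, 150, 29, 32])]
piston []
mallet [(0.54, [264, 0, 31, 10])]
```

View pics/w12.png

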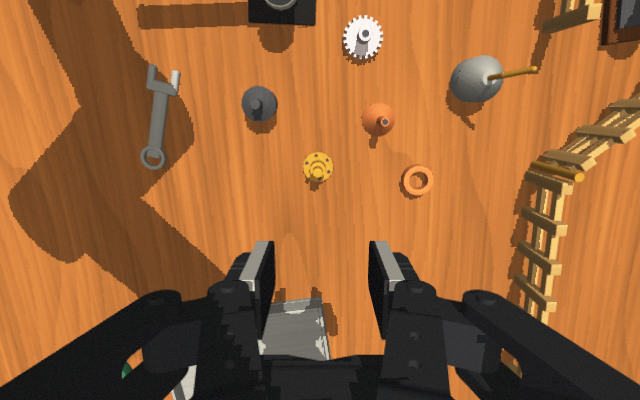

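```bash
python3 - <<'E'
from h import *
go(.5152,-.4362,.0425,-.12)
E
```

```text
tx -1.76 ty -0.50 tz 29.70 turn 0.076 | q6 -0.81 -> -0.73 or -0.88
```

```bash
python3 -m crank '[{"tx":-1,"ty":-0.5,"tz":4,"turn":0.07},{"tx":-1.76,"ty":-0.5,"tz":9,"turn":0.07},{"tx":-1.76,"ty":-0.5,"tz":14,"turn":0.07},{"tx":-1.76,"ty":-0.5,"tz":18,"turn":0.07},{"tx":-1.76,"ty":-0.5,"tz":22,"turn":0.07},{"tx":-1.76,"ty":-0.5,"tz":25,"turn":0.07},{"tx":-1.76,"ty":-0.5,"tz":27.5,"turn":0.07},{"tx":-1.76,"ty":-0.5,"tz":29,"turn":0.07},{"tx":-1.76,"ty":-0.5,"tz":29.6,"turn":0.07},{"tx":-1.76,"ty":-0.5,"tz":29.6,"turn":0.07},{"tx":-1.76,"ty":-0.5,"tz":29.6,"turn":0.07}]' && python3 -m crank '[{"tx":0,"ty":0,"tz":0,"turn":0},{"tx":0,"ty":0,"tz":0,"turn":0},{"tx":0,"ty":0,"tz":0,"turn":0},{"tx":0,"ty":0,"tz":0,"turn":0},{"tx":0,"ty":0,"tz":0,"turn":0}]' 0 40 && python3 -m crank '[{"tx":0,"ty":0,"tz":-1,"turn":0},{"tx":0,"ty":0,"tz":-4,"turn":0},{"tx":0,"ty":0,"tz":-8,"turn":0},{"tx":0,"ty":0,"tz":-12,"turn":0},{"tx":0,"ty":0,"tz":-15,"turn":0},{"tx":0,"ty":0,"tz":-16,"turn":0},{"tx":0,"ty":0,"tz":-16,"turn":0}]'; python3 - <<'E'
from h import *
go(.5759,.0184,.19,-.12)
E
```

```text
time_s: 27.75
tcp_pos: [0.5157, -0.4368, 0.0448]
orientation: [0.001, 0.746, 0.666, -0.0]
wrist_force: [0.1, 0.2, -0.2]
opening: 0.0399
grip_force: 0.0
time_s: 28.25
tcp_pos: [0.5153, -0.4366, 0.0444]
orientation: [0.001, 0.746, 0.666, -0.0]
wrist_force: [-1.6, 0.9, 6.9]
opening: 0.01
grip_force: 39.1
time_s: 28.95
tcp_pos: [0.5154, -0.4364, 0.2042]
orientation: [0.001, 0.746, 0.666, -0.0]
wrist_force: [0.3, -0.7, -1.9]
opening: 0.0097
grip_force: 39.1
tx 45.87 ty 0.84 tz 1.37 turn 0.006 | q6 -0.76 -> -0.76 or -0.77
```

```bash
python3 -m crank '[{"tx":2,"ty":0,"tz":0,"turn":0},{"tx":6,"ty":0,"tz":0,"turn":0},{"tx":11,"ty":0,"tz":0,"turn":0},{"tx":16,"ty":0,"tz":0,"turn":0},{"tx":21,"ty":0.5,"tz":0,"turn":0},{"tx":26,"ty":0.8,"tz":0,"turn":0},{"tx":31,"ty":0.8,"tz":0,"turn":0},{"tx":36,"ty":0.8,"tz":0,"turn":0},{"tx":40,"ty":0.8,"tz":0,"turn":0},{"tx":43.5,"ty":0.84,"tz":0,"turn":0},{"tx":45.5,"ty":0.84,"tz":0,"turn":0},{"tx":45.9,"ty":0.84,"tz":0,"turn":0}]'; python3 - <<'E'
from h import *
go(.5759,.0184,.1355,-.12)
E
```

```text
time_s: 30.15
tcp_pos: [0.5749, 0.0211, 0.2012]
orientation: [-0.002, 0.745, 0.667, -0.001]
wrist_force: [-0.6, -0.2, -1.0]
opening: 0.0098
grip_force: 39.1
tx -0.26 ty 0.15 tz 6.57 turn 0.009 | q6 -0.06 -> -0.05 or -0.06
```

```bash
python3 -m crank '[{"tx":-0.2,"ty":0.1,"tz":1.5,"turn":0},{"tx":-0.2,"ty":0.1,"tz":3,"turn":0},{"tx":-0.2,"ty":0.1,"tz":4.5,"turn":0},{"tx":-0.2,"ty":0.1,"tz":5.6,"turn":0},{"tx":-0.2,"ty":0.1,"tz":6.1,"turn":0},{"tx":-0.2,"ty":0.1,"tz":6.3,"turn":0},{"tx":-0.2,"ty":0.1,"tz":6.4,"turn":0},{"tx":-0.2,"ty":0.1,"tz":6.4,"turn":0}]'
```

```text
time_s: 30.95
tcp_pos: [0.5767, 0.0167, 0.1398]
orientation: [0.0, 0.746, 0.666, 0.0]
wrist_force: [0.7, 0.6, -0.1]
opening: 0.0101
grip_force: 39.1
```

```bash
python3 -m crank '[{"tx":0.1,"ty":0,"tz":0.1,"turn":0},{"tx":0.1,"ty":0,"tz":0.2,"turn":0},{"tx":0.1,"ty":0,"tz":0.35,"turn":0},{"tx":0.1,"ty":0,"tz":0.4,"turn":0},{"tx":0.1,"ty":0,"tz":0.4,"turn":0}]'
```

```text
time_s: 31.45
tcp_pos: [0.5767, 0.0177, 0.1359]
orientation: [0.0, 0.746, 0.666, 0.0]
wrist_force: [-1.5, -0.0, 4.1]
opening: 0.0097
grip_force: 39.7
```

```bash
python3 -m crank '[{"tx":0,"ty":0,"tz":0,"turn":0},{"tx":0,"ty":0,"tz":0,"turn":0},{"tx":0,"ty":0,"tz":-1,"turn":0},{"tx":0,"ty":0,"tz":-4,"turn":0},{"tx":0,"ty":0,"tz":-8,"turn":0},{"tx":-4,"ty":0,"tz":-9,"turn":0},{"tx":-9,"ty":0,"tz":-9,"turn":0},{"tx":-14,"ty":0,"tz":-9,"turn":0},{"tx":-19,"ty":0,"tz":-9,"turn":0},{"tx":-24,"ty":0,"tz":-9,"turn":0},{"tx":-26,"ty":0,"tz":-9,"turn":0},{"tx":-26,"ty":0,"tz":-9,"turn":0}]' 3; python3 parts2.py w13.png|head -20;  python3 - <<'E'
from h import *
go(.5749,-.2834,.027,-.12)
E
```

```text
time_s: 32.65
tcp_pos: [0.5464, -0.2434, 0.2257]
orientation: [0.0, 0.747, 0.664, -0.0]
wrist_force: [-0.9, -0.6, -0.5]
opening: 0.0302
grip_force: 0.0
[ 0.54677976 -0.24147313  0.22571574]
px [106.  54.] 2826 zmax 0.0504 top xy (381.0,-135.8) r 15.4 mean [ 0.381 -0.122]
px [613. 105.] 8590 zmax 0.0755 top xy (791.1,-234.3) r 54.3 mean [ 0.794 -0.213]
px [519.  60.] 3522 zmax 0.0268 top xy (743.6,-164.8) r 40.5 mean [ 0.728 -0.166]
px [185. 174.] 6058 zmax 0.0773 top xy (480.8,-227.2) r 21.9 mean [ 0.431 -0.225]
px [354. 207.] 762 zmax 0.0376 top xy (575.1,-283.0) r 7.9 mean [ 0.573 -0.282]
px [502. 248.] 2897 zmax 0.1022 top xy (727.2,-332.6) r 4.1 mean [ 0.705 -0.33 ]
px [230. 278.] 318 zmax 0.0343 top xy (440.7,-344.9) r 16.7 mean [ 0.441 -0.34 ]
px [610. 333.] 3940 zmax 0.0852 top xy (799.3,-445.2) r 6.0 mean [ 0.81  -0.433]
gear [(0.75, [330, 181, 46, 42]), (0.73, [210, 111, 89, 85])]
chimney_cap [(0.71, [397, 36, 191, 48]), (0.67, [215, 261, 26, 30])]
funnel []
safety_valve []
piston [(0.29, [55, 141, 220, 55])]
mallet [(0.9, [72, 0, 78, 93]), (0.68, [55, 138, 219, 61])]
tx -4.05 ty 3.23 tz 19.87 turn 0.007 | q6 -0.50 -> -0.49 or -0.50
```

```bash
python3 -m crank '[{"tx":-2,"ty":1.5,"tz":0,"turn":0},{"tx":-4.05,"ty":3.25,"tz":3,"turn":0},{"tx":-4.05,"ty":3.25,"tz":8,"turn":0},{"tx":-4.05,"ty":3.25,"tz":12,"turn":0},{"tx":-4.05,"ty":3.25,"tz":16,"turn":0},{"tx":-4.05,"ty":3.25,"tz":18.5,"turn":0},{"tx":-4.05,"ty":3.25,"tz":19.6,"turn":0},{"tx":-4.05,"ty":3.25,"tz":19.8,"turn":0},{"tx":-4.05,"ty":3.25,"tz":19.8,"turn":0},{"tx":-4.05,"ty":3.25,"tz":19.8,"turn":0}]' && python3 -m crank '[{"tx":0,"ty":0,"tz":0,"turn":0},{"tx":0,"ty":0,"tz":0,"turn":0},{"tx":0,"ty":0,"tz":0,"turn":0},{"tx":0,"ty":0,"tz":0,"turn":0},{"tx":0,"ty":0,"tz":0,"turn":0}]' 0 40 && python3 -m crank '[{"tx":0,"ty":0,"tz":-1,"turn":0},{"tx":0,"ty":0,"tz":-4,"turn":0},{"tx":0,"ty":0,"tz":-8,"turn":0},{"tx":0,"ty":0,"tz":-12,"turn":0},{"tx":0,"ty":0,"tz":-16,"turn":0},{"tx":0,"ty":0,"tz":-16.5,"turn":0},{"tx":0,"ty":0,"tz":-16.5,"turn":0}]'; python3 - <<'E'
from h import *
go(.5849,.0938,.19,-.12)
E
```

```text
time_s: 34.0
tcp_pos: [0.5755, -0.2849, 0.0291]
orientation: [0.001, 0.746, 0.666, 0.0]
wrist_force: [-0.3, -0.1, 0.3]
opening: 0.0298
grip_force: 0.0
time_s: 34.5
tcp_pos: [0.5753, -0.2849, 0.0289]
orientation: [0.001, 0.746, 0.666, 0.0]
wrist_force: [-0.4, 1.4, 6.6]
opening: 0.0143
grip_force: 38.9
time_s: 35.2
tcp_pos: [0.5749, -0.2846, 0.1938]
orientation: [0.001, 0.746, 0.666, 0.0]
wrist_force: [-0.5, -0.8, -2.2]
opening: 0.0143
grip_force: 39.1
tx 37.71 ty -3.31 tz 0.33 turn 0.006 | q6 -0.53 -> -0.52 or -0.53
```

```bash
python3 -m crank '[{"tx":2,"ty":0,"tz":0,"turn":0},{"tx":6,"ty":0,"tz":-1,"turn":0},{"tx":11,"ty":-0.5,"tz":-1,"turn":0},{"tx":16,"ty":-1,"tz":-1,"turn":0},{"tx":21,"ty":-1.5,"tz":-1,"turn":0},{"tx":26,"ty":-2,"tz":-1,"turn":0},{"tx":31,"ty":-2.5,"tz":-1,"turn":0},{"tx":35,"ty":-3,"tz":-1,"turn":0},{"tx":37,"ty":-3.3,"tz":-1,"turn":0},{"tx":37.7,"ty":-3.3,"tz":0,"turn":0},{"tx":37.7,"ty":-3.3,"tz":0,"turn":0},{"tx":37.7,"ty":-3.3,"tz":0,"turn":0}]'; python3 -m crank '[{"tx":0,"ty":0,"tz":1.5,"turn":0},{"tx":0,"ty":0,"tz":3,"turn":0},{"tx":0,"ty":0,"tz":4.5,"turn":0},{"tx":0,"ty":0,"tz":6,"turn":0},{"tx":0,"ty":0,"tz":6.8,"turn":0},{"tx":0,"ty":0,"tz":7,"turn":0},{"tx":0,"ty":0,"tz":7,"turn":0}]'
```

```text
time_s: 36.4
tcp_pos: [0.5845, 0.0929, 0.1913]
orientation: [-0.001, 0.747, 0.665, -0.001]
wrist_force: [0.6, 0.2, -0.6]
opening: 0.0144
grip_force: 39.2
time_s: 37.1
tcp_pos: [0.585, 0.0932, 0.1226]
orientation: [0.0, 0.746, 0.665, 0.0]
wrist_force: [-0.2, 0.8, -0.6]
opening: 0.0146
grip_force: 39.2
```

Down the last 2 mm, release, retreat towards the chimney cap (0.4486, -0.353).

```bash
python3 -m crank '[{"tx":0,"ty":0,"tz":0.1,"turn":0},{"tx":0,"ty":0,"tz":0.2,"turn":0},{"tx":0,"ty":0,"tz":0.25,"turn":0},{"tx":0,"ty":0,"tz":0.25,"turn":0}]'; python3 -m crank '[{"tx":0,"ty":0,"tz":0,"turn":0},{"tx":0,"ty":0,"tz":0,"turn":0},{"tx":0,"ty":0,"tz":-1,"turn":0},{"tx":0,"ty":0,"tz":-4,"turn":0},{"tx":0,"ty":0,"tz":-8,"turn":0},{"tx":-4,"ty":-1,"tz":-10,"turn":0},{"tx":-9,"ty":-3,"tz":-10,"turn":0},{"tx":-14,"ty":-5,"tz":-10,"turn":0},{"tx":-19,"ty":-6,"tz":-10,"turn":0},{"tx":-24,"ty":-7,"tz":-10,"turn":0},{"tx":-28,"ty":-8,"tz":-10,"turn":0},{"tx":-32,"ty":-8,"tz":-10,"turn":0}]' 3; python3 - <<'E'
from h import *
go(.4686,-.33,.25,-.12)
E
```

```text
time_s: 37.5
tcp_pos: [0.585, 0.0938, 0.1205]
orientation: [0.0, 0.746, 0.666, 0.0]
wrist_force: [-1.2, -0.9, 2.6]
opening: 0.0142
grip_force: 39.5
time_s: 38.7
tcp_pos: [0.4675, -0.2172, 0.221]
orientation: [0.001, 0.747, 0.665, 0.0]
wrist_force: [1.4, 0.7, -0.6]
opening: 0.0303
grip_force: 0.0
tx -11.20 ty 1.40 tz -2.89 turn 0.005 | q6 -0.55 -> -0.54 or -0.55
```

```bash
python3 -m crank '[{"tx":-4,"ty":1,"tz":-3,"turn":0},{"tx":-8,"ty":1.4,"tz":-4,"turn":0},{"tx":-12,"ty":1.4,"tz":-5,"turn":0},{"tx":-12,"ty":1.4,"tz":-5,"turn":0},{"tx":-12,"ty":1.4,"tz":-5,"turn":0}]'; python3 parts2.py w14.png|head -12;  python3 - <<'E'
from h import *
go(.4486,-.3533,.0525,-.12)
E
```

```text
time_s: 39.2
tcp_pos: [0.4689, -0.3362, 0.2702]
orientation: [0.0, 0.747, 0.665, 0.0]
wrist_force: [0.3, 0.6, -0.1]
opening: 0.0295
grip_force: 0.0
[ 0.46913867 -0.33538505  0.27006655]
px [263.  56.] 5455 zmax 0.0774 top xy (480.4,-227.1) r 21.8 mean [ 0.427 -0.227]
px [635.  72.] 117 zmax 0.0235 top xy (789.1,-281.5) r 6.2 mean [ 0.789 -0.282]
px [560. 138.] 2881 zmax 0.1020 top xy (726.8,-333.1) r 3.9 mean [ 0.703 -0.334]
px [304. 183.] 1178 zmax 0.0550 top xy (448.1,-353.6) r 5.9 mean [ 0.448 -0.352]
px [439. 189.] 627 zmax 0.0552 top xy (593.6,-379.1) r 5.2 mean [ 0.591 -0.377]
px [625. 302.] 3757 zmax 0.0625 top xy (789.0,-586.6) r 33.0 mean [ 0.793 -0.534]
px [484. 249.] 600 zmax 0.0176 top xy (644.4,-458.2) r 20.1 mean [ 0.644 -0.457]
gear []
chimney_cap [(0.66, [285, 161, 35, 37])]
funnel [(0.64, [414, 165, 38, 37])]
safety_valve []
tx -2.03 ty -1.86 tz 21.75 turn 0.007 | q6 -0.71 -> -0.70 or -0.72
```

```bash
python3 -m crank '[{"tx":-1,"ty":-1,"tz":3,"turn":0},{"tx":-2,"ty":-1.85,"tz":7,"turn":0},{"tx":-2,"ty":-1.85,"tz":11.5,"turn":0},{"tx":-2,"ty":-1.85,"tz":15.5,"turn":0},{"tx":-2,"ty":-1.85,"tz":19,"turn":0},{"tx":-2,"ty":-1.85,"tz":21,"turn":0},{"tx":-2,"ty":-1.85,"tz":21.9,"turn":0},{"tx":-2,"ty":-1.85,"tz":21.9,"turn":0},{"tx":-2,"ty":-1.85,"tz":21.9,"turn":0}]' && python3 -m crank '[{"tx":0,"ty":0,"tz":0,"turn":0},{"tx":0,"ty":0,"tz":0,"turn":0},{"tx":0,"ty":0,"tz":0,"turn":0},{"tx":0,"ty":0,"tz":0,"turn":0},{"tx":0,"ty":0,"tz":0,"turn":0}]' 0 40 && python3 -m crank '[{"tx":0,"ty":0,"tz":-1,"turn":0},{"tx":0,"ty":0,"tz":-4,"turn":0},{"tx":0,"ty":0,"tz":-8,"turn":0},{"tx":0,"ty":0,"tz":-12,"turn":0},{"tx":0,"ty":0,"tz":-15,"turn":0},{"tx":0,"ty":0,"tz":-16,"turn":0},{"tx":0,"ty":0,"tz":-16,"turn":0}]'; python3 - <<'E'
from h import *
go(.5064,.0267,.21,-.12)
E
```

```text
time_s: 40.45
tcp_pos: [0.449, -0.354, 0.0521]
orientation: [0.001, 0.746, 0.666, -0.0]
wrist_force: [-0.5, 0.1, 0.2]
opening: 0.0297
grip_force: 0.0
time_s: 40.95
tcp_pos: [0.4489, -0.3541, 0.0521]
orientation: [0.001, 0.746, 0.666, -0.0]
wrist_force: [-0.9, 0.7, 6.5]
opening: 0.0099
grip_force: 39.2
time_s: 41.65
tcp_pos: [0.4487, -0.3538, 0.2118]
orientation: [0.001, 0.746, 0.666, -0.0]
wrist_force: [-0.3, 0.4, -1.6]
opening: 0.0097
grip_force: 39.1
tx 38.46 ty 1.41 tz 0.13 turn 0.006 | q6 -0.76 -> -0.75 or -0.76
```

```bash
python3 -m crank '[{"tx":2,"ty":0,"tz":0,"turn":0},{"tx":6,"ty":0,"tz":0,"turn":0},{"tx":11,"ty":0.2,"tz":0,"turn":0},{"tx":16,"ty":0.4,"tz":0,"turn":0},{"tx":21,"ty":0.6,"tz":0,"turn":0},{"tx":26,"ty":0.8,"tz":0,"turn":0},{"tx":31,"ty":1,"tz":0,"turn":0},{"tx":35,"ty":1.2,"tz":0,"turn":0},{"tx":37.5,"ty":1.4,"tz":0,"turn":0},{"tx":38.5,"ty":1.4,"tz":0,"turn":0},{"tx":38.5,"ty":1.4,"tz":0,"turn":0},{"tx":38.5,"ty":1.4,"tz":0,"turn":0}]'; python3 -m crank '[{"tx":0,"ty":0,"tz":1.5,"turn":0},{"tx":0,"ty":0,"tz":3,"turn":0},{"tx":0,"ty":0,"tz":4.5,"turn":0},{"tx":0,"ty":0,"tz":5.8,"turn":0},{"tx":0,"ty":0,"tz":6.4,"turn":0},{"tx":0,"ty":0,"tz":6.6,"turn":0},{"tx":0,"ty":0,"tz":6.7,"turn":0},{"tx":0,"ty":0,"tz":6.7,"turn":0}]'
```

```text
time_s: 42.85
tcp_pos: [0.5059, 0.0264, 0.21]
orientation: [-0.001, 0.746, 0.665, -0.001]
wrist_force: [-0.7, -0.2, -1.0]
opening: 0.01
grip_force: 39.1
time_s: 43.65
tcp_pos: [0.5064, 0.027, 0.1443]
orientation: [0.0, 0.746, 0.666, 0.0]
wrist_force: [-0.4, 0.5, -1.8]
opening: 0.0096
grip_force: 39.1
```

```bash
python3 -m crank '[{"tx":0,"ty":0,"tz":0.1,"turn":0},{"tx":0,"ty":0,"tz":0.2,"turn":0},{"tx":0,"ty":0,"tz":0.25,"turn":0},{"tx":0,"ty":0,"tz":0.25,"turn":0}]'; python3 -m crank '[{"tx":0,"ty":0,"tz":0,"turn":0},{"tx":0,"ty":0,"tz":0,"turn":0},{"tx":0,"ty":0,"tz":-1,"turn":0},{"tx":0,"ty":0,"tz":-4,"turn":0},{"tx":0,"ty":0,"tz":-8,"turn":0},{"tx":-4,"ty":1,"tz":-10,"turn":0},{"tx":-8.5,"ty":3,"tz":-10,"turn":0},{"tx":-13,"ty":5,"tz":-10,"turn":0},{"tx":-17.5,"ty":7,"tz":-10,"turn":0},{"tx":-22,"ty":9,"tz":-10,"turn":0},{"tx":-26.5,"ty":11,"tz":-10,"turn":0},{"tx":-31,"ty":13,"tz":-10,"turn":0}]' 3; python3 -m crank '[{"tx":-4,"ty":0.6,"tz":0,"turn":0},{"tx":-7,"ty":0.6,"tz":0,"turn":0},{"tx":-7,"ty":0.6,"tz":0,"turn":0},{"tx":-7,"ty":0.6,"tz":0,"turn":0}]'; python3 parts2.py w15.png|head -10;  python3 - <<'E'
from h import *
go(.5944,-.3792,.0485,-.12)
E
```

```text
time_s: 44.05
tcp_pos: [0.5065, 0.0273, 0.1419]
orientation: [0.0, 0.746, 0.666, 0.0]
wrist_force: [-1.1, 0.9, 3.1]
opening: 0.0098
grip_force: 39.6
time_s: 45.25
tcp_pos: [0.6003, -0.2975, 0.2422]
orientation: [0.0, 0.746, 0.666, 0.0]
wrist_force: [1.0, 0.0, 1.2]
opening: 0.0302
grip_force: 0.0
time_s: 45.65
tcp_pos: [0.598, -0.3658, 0.2415]
orientation: [-0.0, 0.746, 0.665, 0.0]
wrist_force: [-0.0, 0.6, 0.7]
opening: 0.0303
grip_force: 0.0
[ 0.59824785 -0.36502089  0.24180149]
px [116.  32.] 6930 zmax 0.0773 top xy (480.9,-228.4) r 22.1 mean [ 0.446 -0.23 ]
px [546.  32.] 2454 zmax 0.0758 top xy (794.7,-281.7) r 9.1 mean [ 0.794 -0.269]
px [617.  26.] 2187 zmax 0.0198 top xy (877.1,-266.5) r 27.0 mean [ 0.875 -0.269]
px [438. 126.] 2897 zmax 0.1022 top xy (728.0,-332.7) r 4.0 mean [ 0.706 -0.335]
px [568. 222.] 9275 zmax 0.0848 top xy (799.3,-445.5) r 5.5 mean [ 0.822 -0.44 ]
px [320. 181.] 669 zmax 0.0556 top xy (594.3,-379.2) r 5.0 mean [ 0.595 -0.376]
px [379. 238.] 317 zmax 0.0173 top xy (645.4,-456.4) r 19.4 mean [ 0.65  -0.448]
gear []
chimney_cap []
tx -1.45 ty -0.24 tz 19.33 turn 0.007 | q6 -0.60 -> -0.59 or -0.61
```

```bash
python3 -m crank '[{"tx":-1,"ty":-0.24,"tz":3,"turn":0},{"tx":-1.45,"ty":-0.24,"tz":7,"turn":0},{"tx":-1.45,"ty":-0.24,"tz":11.5,"turn":0},{"tx":-1.45,"ty":-0.24,"tz":15,"turn":0},{"tx":-1.45,"ty":-0.24,"tz":17.5,"turn":0},{"tx":-1.45,"ty":-0.24,"tz":19,"turn":0},{"tx":-1.45,"ty":-0.24,"tz":19.3,"turn":0},{"tx":-1.45,"ty":-0.24,"tz":19.3,"turn":0},{"tx":-1.45,"ty":-0.24,"tz":19.3,"turn":0}]' && python3 -m crank '[{"tx":0,"ty":0,"tz":0,"turn":0},{"tx":0,"ty":0,"tz":0,"turn":0},{"tx":0,"ty":0,"tz":0,"turn":0},{"tx":0,"ty":0,"tz":0,"turn":0},{"tx":0,"ty":0,"tz":0,"turn":0}]' 0 35 && python3 -m crank '[{"tx":0,"ty":0,"tz":-1,"turn":0},{"tx":0,"ty":0,"tz":-4,"turn":0},{"tx":0,"ty":0,"tz":-8,"turn":0},{"tx":0,"ty":0,"tz":-12,"turn":0},{"tx":0,"ty":0,"tz":-15,"turn":0},{"tx":0,"ty":0,"tz":-17,"turn":0},{"tx":0,"ty":0,"tz":-17,"turn":0}]'; python3 - <<'E'
from h import *
go(.5154,.1022,.21,-.12)
E
```

```text
time_s: 46.9
tcp_pos: [0.5947, -0.3803, 0.0502]
orientation: [0.001, 0.746, 0.666, 0.0]
wrist_force: [0.1, 0.3, 0.2]
opening: 0.0297
grip_force: 0.0
time_s: 47.4
tcp_pos: [0.5946, -0.3802, 0.0497]
orientation: [0.001, 0.746, 0.666, 0.0]
wrist_force: [0.1, 0.5, 6.4]
opening: 0.0089
grip_force: 34.4
time_s: 48.1
tcp_pos: [0.5946, -0.3804, 0.2221]
orientation: [0.003, 0.746, 0.666, 0.0]
wrist_force: [0.2, 0.2, -0.5]
opening: 0.0089
grip_force: 34.2
tx 47.05 ty -13.36 tz 0.99 turn 0.006 | q6 -0.62 -> -0.61 or -0.63
```

```bash
python3 -m crank '[{"tx":2,"ty":-0.5,"tz":0,"turn":0},{"tx":5,"ty":-2,"tz":0,"turn":0},{"tx":9,"ty":-4,"tz":0,"turn":0},{"tx":13,"ty":-6,"tz":0,"turn":0},{"tx":17,"ty":-8,"tz":0,"turn":0},{"tx":21,"ty":-10,"tz":0,"turn":0},{"tx":25.5,"ty":-12,"tz":0,"turn":0},{"tx":30,"ty":-13.4,"tz":0,"turn":0},{"tx":34.5,"ty":-13.4,"tz":0,"turn":0},{"tx":39,"ty":-13.4,"tz":0,"turn":0},{"tx":43,"ty":-13.4,"tz":0,"turn":0},{"tx":46,"ty":-13.4,"tz":0,"turn":0}]'; python3 -m crank '[{"tx":1.05,"ty":0,"tz":0,"turn":0},{"tx":1.05,"ty":0,"tz":0.5,"turn":0},{"tx":1.05,"ty":0,"tz":2,"turn":0},{"tx":1.05,"ty":0,"tz":4,"turn":0},{"tx":1.05,"ty":0,"tz":6,"turn":0},{"tx":1.05,"ty":0,"tz":7.2,"turn":0},{"tx":1.05,"ty":0,"tz":7.8,"turn":0},{"tx":1.05,"ty":0,"tz":7.8,"turn":0},{"tx":1.05,"ty":0,"tz":7.8,"turn":0}]'
```

```text
time_s: 49.3
tcp_pos: [0.5124, 0.0947, 0.2171]
orientation: [-0.001, 0.746, 0.666, -0.001]
wrist_force: [0.8, -0.3, 0.2]
opening: 0.0089
grip_force: 34.3
time_s: 50.2
tcp_pos: [0.5149, 0.1025, 0.141]
orientation: [0.0, 0.746, 0.666, 0.0]
wrist_force: [0.4, 0.2, -1.3]
opening: 0.0092
grip_force: 34.5
```

Last 1.5 mm, release, retreat to a checking pose over the tray.

```bash
python3 -m crank '[{"tx":0,"ty":0,"tz":0.1,"turn":0},{"tx":0,"ty":0,"tz":0.15,"turn":0},{"tx":0,"ty":0,"tz":0.15,"turn":0}]'; python3 -m crank '[{"tx":0,"ty":0,"tz":0,"turn":0},{"tx":0,"ty":0,"tz":0,"turn":0},{"tx":0,"ty":0,"tz":-1,"turn":0},{"tx":0,"ty":0,"tz":-4,"turn":0},{"tx":0,"ty":-1,"tz":-8,"turn":0},{"tx":0,"ty":-3,"tz":-12,"turn":0},{"tx":0,"ty":-6,"tz":-16,"turn":0},{"tx":0,"ty":-8,"tz":-20,"turn":0},{"tx":-4,"ty":-8,"tz":-22,"turn":0},{"tx":-8,"ty":-8,"tz":-22,"turn":0},{"tx":-12,"ty":-8,"tz":-22,"turn":0},{"tx":-12,"ty":-8,"tz":-22,"turn":0}]' 3; python3 - <<'E'
from h import *
f=manip.grab_frame("wrist");save(f,"w16.png");print(manip.read_state()["time_s"])
ux=np.array([.9929,-.1193]);uy=np.array([.1193,.9929])
for cam in("top","scene"):
    f=manip.grab_frame(cam);P=pts(f);q=P[np.isfinite(P[...,0])];save(f,cam+"2.png")
    d=q[:,:2]-[.655,.0465];a=d@ux;b=d@uy;z=q[:,2]
    m=(z>.2)&(z<.24)&(abs(a-.014)<.013)&(abs(b)<.013);print(cam,"pin",m.sum(),np.percentile(z[m],[10,50,90]).round(4))
    m=(z>.126)&(z<.137)&(a>-.16)&(a<-.02)&(abs(b)<.006);print(" rib",np.median(z[m]))
    m=(z>.145)&(z<.165)&(a>-.02)&(a<.0)&(abs(b)<.05);print(" backplate",m.sum())
    m=(abs(q[:,0]-.48)<.05)&(abs(q[:,1]+.226)<.05)&(z>.07)&(z<.085);print(" mallet",q[m].mean(0))
im=cv2.imread("pics/scene2.png")[150:350,190:430];w=cv2.imread("pics/w16.png")
cv2.imwrite("pics/chk2.png",cv2.resize(np.hstack([w,cv2.resize(im,(480,400))]),(800,286),interpolation=cv2.INTER_AREA))
E
```

```text
time_s: 50.5
tcp_pos: [0.5147, 0.1029, 0.1393]
orientation: [0.0, 0.746, 0.666, 0.0]
wrist_force: [0.5, -1.0, 0.9]
opening: 0.0092
grip_force: 34.5
time_s: 51.7
tcp_pos: [0.4208, -0.0105, 0.3596]
orientation: [0.001, 0.748, 0.664, -0.0]
wrist_force: [-0.4, 0.9, 0.6]
opening: 0.0299
grip_force: 0.0
51.75
top pin 39 [0.2024 0.2056 0.208 ]
 rib 0.12937610854714277
 backplate 70
 mallet [ 0.48097367 -0.22392827  0.07518232]
scene pin 38 [0.2041 0.2064 0.2082]
 rib 0.13053843217752537
 backplate 7
 mallet [ 0.48276279 -0.2275778   0.07647708]
```

View pics/chk2.png

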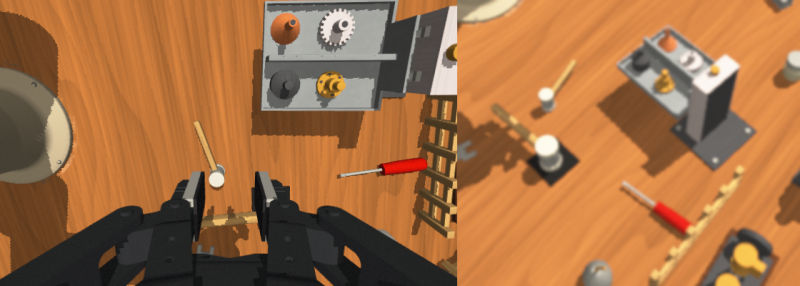

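Funnel, gear, cap and valve all stand in the tray (left half, x 285–337, y 28–85). The mallet stands on its pad (right half, about 547,155), and the pin reads about 206 mm, so it is down. Handing in.

```bash
python3 -c "
from bench import manip
print(manip.hand_in())"
```

```text
the job is handed in; nothing more can be done
None
```

The job is handed in at 51.8 s with no verdict returned: the tray is home in the top slots, the pin is driven down to about 206 mm, all four parts present (gear, chimney cap, funnel, safety valve; no piston seen) stand in the tray, and the mallet stands on its pad.

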